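Reload and clamp the culture shaker

TASK

Clear the leftovers (small Petri dish stacks, syringe) off the shaker platform into the red waste tray, so that the clamp bar can be freed with its red cam lever and drawn fully open. Then stand every foil-capped culture jar upright on the platform, slide the bar up so that it holds all jars against the fence, and lock it with the cam. The jars are glass: grip them with less than 45 N a finger and press them against the shaker with less than 60 N, and do not disturb the other things on the bench.

Things in the scene. Friction and masses are not known exactly. Their poses are not given: they have to be found in the camera images.
- shaker: Shaker under an aluminium platform 280 mm (its x) by 360 mm (its y). Origin: underside centre, on the table; z up; platform top at z = 85 mm. Steel fence 32 mm high along the far edge, inner face at x = +115 mm, y = -132 to +157 mm. Guide rail 10 mm high along x at y = -155 mm. Jars stand between fence and bar at y = -87 to +127 mm (centres, up to 4, pitch 66 mm or so).
- clamp (a joint): Blue clamp bar, 32 mm high, 20 mm thick, 290 mm long, parallel to the fence, sliding along the shaker's x. Value = gap in m between the fence and the bar's face (0 closed, grows as the bar is drawn towards the robot, stop at 0.135). It moves with about 3 N when free; while the cam is locked it cannot be slid.
- clamp_grip (a point): Grip point on the clamp bar's black upright handle (20 mm along shaker x, 24 mm along shaker y, top 12 mm above this point, i.e. 80 mm above the platform). The bar's face lies 45 mm further along +x. Pinch it across y from above.
- cam (a joint): Red cam lever on the -y end of the clamp bar (it travels with the bar), hinge along the shaker's x. 0 = free, lever leaning 37 deg outwards (-y); 1.3 = locked, lever leaning 37 deg inwards (+y). Locked above 1.05, free below about 0.6. It stays where it is left; needs about 3 N at the tip.
- cam_tip (a point): Free end of the red cam lever (round bar 14 mm in diameter, its end 7 mm beyond this point), 85 mm from the pivot.
- cam_pivot (a point): Pivot of the cam lever, 118 mm above the table.
- tray: Red open waste tray, 180 mm (its x) x 210 mm (its y) x 45 mm high, walls and floor 5 mm. Origin: underside centre; z up. Fixed.
- dishes1: Leftover stack of three small Petri dishes taped together, 55 mm diameter, 45 mm high, 70 g, standing. Origin: centre of its underside. May be absent.
- dishes2: Second such stack of Petri dishes, 55 mm diameter, 45 mm high. Origin: centre of its underside. May be absent.
- syringe: Leftover plastic syringe lying flat, 105 mm long along its x (from -60 to +45 mm), clear barrel 20 mm diameter from x = -45 to +33 mm, green flange 36 mm wide (its y) at x = -43 mm. Origin: under the barrel, at the lowest point of the barrel, z up. Grip the barrel across y. May be absent.
- jar1: Glass culture jar with amber contents and a crimped foil cap, straight cylinder 56 mm in diameter, 85 mm high, about 260 g (heavy lower half), standing. Origin: centre of its underside, z up. May be absent.
- jar2: Glass culture jar with amber contents and a crimped foil cap, straight cylinder 56 mm in diameter, 85 mm high, about 260 g (heavy lower half), standing. Origin: centre of its underside, z up. May be absent.
- jar3: Glass culture jar with amber contents and a crimped foil cap, straight cylinder 56 mm in diameter, 85 mm high, about 260 g (heavy lower half), standing. Origin: centre of its underside, z up. May be absent.
- jar4: Glass culture jar with amber contents and a crimped foil cap, straight cylinder 56 mm in diameter, 85 mm high, about 260 g (heavy lower half), standing. Origin: centre of its underside, z up. May be absent.
- flask: Bystander: leave it where it is. Conical flask, 92 mm base, 185 mm high, red stopper and foil. Origin: underside centre.
- bottle_blue: Bystander: leave it where it is. White bottle with blue cap, 64 mm diameter, 150 mm high. Origin: underside centre.
- media_jar: Bystander: leave it where it is. Jar with an orange cap, 68 mm diameter, 100 mm high. Origin: underside centre.
- big_dishes: Bystander: leave it where it is. Stack of 90 mm Petri dishes, 75 mm high. Origin: underside centre.
- swab_box: Bystander: leave it where it is. Cardboard box 90 x 120 x 45 mm. Origin: underside centre.
- beaker: Bystander: leave it where it is. Glass beaker 70 mm diameter, 80 mm high. Origin: underside centre.

How it is judged:
By the outcome, as a careful person would: the job done as asked, in the order asked, and still so for the second after the job is handed in, with the robot touching nothing.
Of dishes1, dishes2, syringe only 1 to 2 are there at a start; the rules pass over those that are not, and their reading is None.
Of jar1, jar2, jar3, jar4 only 2 to 4 are there at a start; the rules pass over those that are not, and their reading is None.
At some moment in a run one of jar1, jar2, jar3, jar4, dishes1, dishes2 may be knocked a few centimetres aside while the robot is not near it.
It also fails if it takes over 210 s, if anything falls off the work surface, if the arm or the gripper's body presses on something with over 40 N, if the wrist force passes 120 N, or if a joint passes its speed limit or range.

ROBOT

A 6-joint arm with a two-finger parallel gripper is mounted at the origin on the work surface. World frame = base frame: x ahead of the robot, y to its left, z up, the work surface at z = 0. Lengths are in mm, angles in rad, forces in N, time in s.
With the tool pointing down it reaches from about 325 to 900 mm from the base axis. Payload 6.1 kg.
Tool frame: the origin (TCP) lies on the centre line of the jaws, within the pads' length; the fingertips stand 19 mm ahead of it and the grasp point (between the pads) is the TCP; z points along the fingers, y is the line along which they close (so a half turn about z gives the same grasp; the last joint's range is limited). The gripper opens to 85 mm and grips with 20 to 120 N. Pads are 22 mm wide; open, the fingers measure 114 mm over their backs; the gripper's body (76 mm by 85 mm) begins 54 mm behind the grasp point. The pads swing forward as they close: fully open they stand 13 mm farther back than shut.
Start: joints at [0.985, 0.22, 1.526, -0, 1.395, -0.126], TCP at [277.353, 560.081, 214.8] pointing down, gripper open.
Joint ranges: [-2.98, 2.98], [-0.91, 2.08], [0.09, 2.57], [-1.24, 4.39], [0.2, 2.65], [-2.68, 2.68]. Speed limits (rad/s): [2.57, 2.57, 3.01, 3.14, 3.14, 3.14].

INTERFACE

Orientations are given as a rotation vector (axis times angle).
In Python, from rig import status, vision, job_done gives the robot as it stands.
- The arm moves only by the tool arm_command, never from a script. Its argument "rows" is a list of rows, each an object with "dr": the turn, a rotation vector about the tool's x, y, z in degrees, a list of three; "dp": the shift along the tool's x, y, z in m, a list of three; "hand": the opening, from 0 (shut) to 1 (fully open). In form: [{"dr": [wx, wy, wz], "dp": [dx, dy, dz], "hand": hand}, ...]. A call has exactly 5 rows; each row is the pose to reach, as a shift and turn from the pose commanded when the call began, along the tool's axes at that moment; what a row does not reach only later rows make up. A row lasts 1/12 s, in which the tool goes at most 41.7 mm and 7.16 degrees, less where a joint would pass 70% of its speed; a pose out of reach is approached as far as the arm can. A call with a gripper value outside its range is refused whole. The fingers move at their own pace and stop on an object; "squeeze" is the grip in N (left out, the last holds). Time passes only in rows, so rows that repeat a pose let the fingers close, or fill a call up. It gives the time, the measured TCP pose, the force, the opening and the grip force at its end, in the units of the state.
- status.read_state(): the state, without advancing time (a new reading comes with each control period).
- vision.capture(name): name is "scene" or "top" or "wrist"; returns the picture (480x640x3 uint8, blue, green, red); there is no depth.
- vision.calibration(name): a dict with "fx", "fy", "cx", "cy" (pixels), "dist_coeffs" ([k1, k2, p1, p2, k3] as OpenCV has them; the pictures are not rectified), "rvec" (rotation vector, rad) and "tvec" (3), from world to camera coordinates, as OpenCV has them; the wrist camera has in their place "mount" (4x4, takes a point from camera to tool coordinates, whose origin is the TCP and whose axes are the flange's). Camera axes: x right, y down, z forward; pixel columns grow to the right and rows downward; lengths in mm; the calibration is good to about 2 mm. A picture is of the moment at which its call begins: read the wrist's pose just before it. calibration takes no time and is no camera call.
- job_done(): hands the job in; it is judged then, once.
The state is a dict: "t": time; "joint_positions": joint angles; "joint_vel": joint speeds; "joint_efforts": joint torques, N m; "position": TCP position; "tool_rot": TCP orientation; "wrist_force": force on the tool from outside, world axes, zero at the start; "wrist_torque": the same for the moment, N m; "grip_width": finger opening in mm; "grasp_force": force on a finger pad.
Only numpy, scipy, OpenCV 4.12 (cv2) and the standard library are available. Lean on these libraries where they do the work, as an engineer would, in place of code of your own. Each camera call takes 0.05 s, during which the arm holds its last target. There are 200 camera calls.

## Working session

There is one attempt and no reset: what is moved stays moved. The work goes in short steps, Python scripts to look and compute and a tool call to move; the robot and the scene stay as the last step left them, time stands still between calls to the robot, and variables do not carry over. Pictures are saved under pics/ and viewed, at most 14 in all, crops included, and the job is handed in when it is done.

Besides the shell and the picture viewer there is one more tool, called after ">>>" as name([rows], argument=value, ...), one row to a line, values as JSON. arm_command: Moves the arm, as the interface text tells. Its arguments: {"type":"object","properties":{"rows":{"type":"array"},"squeeze":{"type":"number"}},"required":["rows"]}

```bash
ls; mkdir -p pics; cat > h.py <<'E'
import numpy as np, cv2
from scipy.spatial.transform import Rotation as R
from rig import status, vision
def cam(name, st=None):
    c=vision.calibration(name); K=np.array([[c['fx'],0,c['cx']],[0,c['fy'],c['cy']],[0,0,1.]]); d=np.array(c['dist_coeffs'],float)
    if 'mount' in c:
        st=st or status.read_state(); M=np.array(c['mount']); T=np.eye(4); T[:3,:3]=R.from_rotvec(st['tool_rot']).as_matrix(); T[:3,3]=st['position']
        W=np.linalg.inv(T@M)
    else:
        W=np.eye(4); W[:3,:3]=cv2.Rodrigues(np.array(c['rvec'],float))[0]; W[:3,3]=np.array(c['tvec']).ravel()
    return K,d,W
def ray(C,px):
    K,d,W=C; p=cv2.undistortPoints(np.array(px,float).reshape(-1,1,2),K,d).reshape(-1,2)
    D=np.c_[p,np.ones(len(p))]@W[:3,:3]; o=-W[:3,:3].T@W[:3,3]; return o,D
def onz(C,px,z):
    o,D=ray(C,px); return o+D*((z-o[2])/D[:,2:3])
def proj(C,P):
    K,d,W=C; return cv2.projectPoints(np.array(P,float).reshape(-1,1,3),cv2.Rodrigues(W[:3,:3])[0],W[:3,3],K,d)[0].reshape(-1,2)
E
python3 - <<'E'
from h import *
st=status.read_state()
for k in st: print(k,np.round(st[k],3))
for n in('scene','top','wrist'):
    cv2.imwrite(f'pics/{n}0.png',vision.capture(n)); c=cam(n,st); print(n,-c[2][:3,:3].T@c[2][:3,3],c[2][:3,:3].round(2).tolist())
E
```

```text
pics
t 0.0
joint_positions [ 0.985  0.221  1.528 -0.     1.395 -0.126]
joint_vel [-0.001  0.     0.001  0.     0.001 -0.   ]
joint_efforts [ 2.0000e-03 -4.9689e+01 -3.8940e+01 -0.0000e+00  1.1000e-02  0.0000e+00]
position [277.03  559.562 213.71 ]
tool_rot [-7.160e-01 -3.058e+00  3.000e-03]
wrist_force [-0.141  0.243  0.109]
wrist_torque [-0.033  0.024  0.05 ]
grasp_force 0.0
grip_width 85.473
scene [1432.45529548  324.11726813 1160.28171423] [[-0.29, 0.96, -0.01], [0.7, 0.21, -0.68], [-0.65, -0.21, -0.73]]
top [ 391.52122514   67.71791899 1219.17698847] [[0.01, -1.0, 0.03], [-0.99, -0.02, -0.12], [0.12, -0.03, -0.99]]
wrist [210.90751887 592.76173357 372.15927902] [[0.44, 0.9, -0.0], [0.86, -0.43, 0.29], [0.26, -0.13, -0.96]]
```

View pics/top0.png

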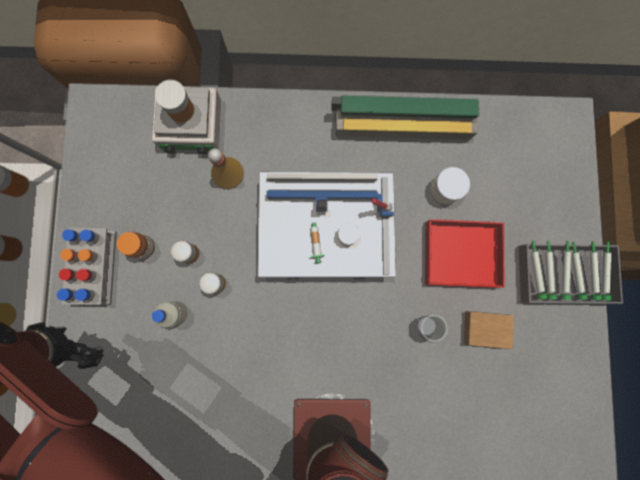

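View pics/scene0.png

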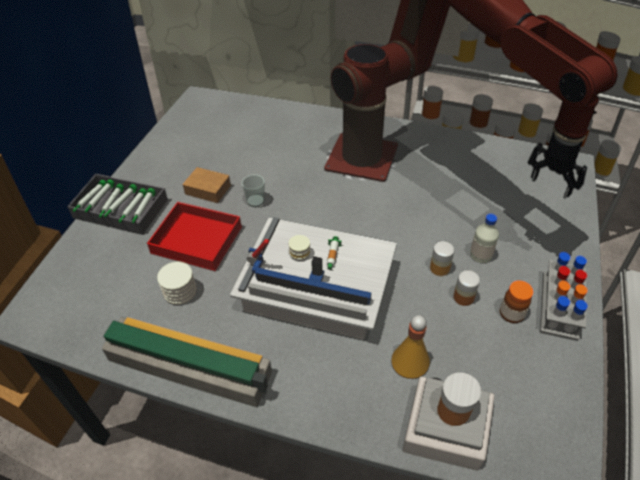

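```bash
cat > m.py <<'E'
from h import *
def blobs(im,lo,hi,amin=15):
    hsv=cv2.cvtColor(im,cv2.COLOR_BGR2HSV); m=cv2.inRange(hsv,np.array(lo),np.array(hi))
    n,l,s,c=cv2.connectedComponentsWithStats(m); return [(c[i],s[i],np.argwhere(l==i)[:,::-1]) for i in range(1,n) if s[i,4]>=amin]
E
python3 - <<'E'
from m import *
im=cv2.imread('pics/top0.png'); C=cam('top')
for nm,lo,hi,z in [('blue bar',(100,120,60),(125,255,200),117),('red',(0,170,90),(8,255,255),45),('red2',(172,150,90),(180,255,255),45),('green',(50,80,60),(85,255,255),100),('orange',(8,120,100),(22,255,255),95)]:
    for c,s,p in blobs(im,lo,hi,8): print(nm,c.round(1),s,onz(C,c,z)[0].round(0))
# white things
for nm,z,reg in [('dish',130,(325,215,375,260)),('jarA',85,(165,235,200,270)),('jarB',85,(195,268,228,300)),('balj',150,(150,75,195,125))]:
    x0,y0,x1,y1=reg; 
    for c,s,p in blobs(im[y0:y1,x0:x1],(0,0,170),(180,70,255),60): print(nm,c+[x0,y0],s,onz(C,c+[x0,y0],z)[0].round(0))
big=cv2.resize(im[160:290,245:405],None,fx=5,fy=4.6,interpolation=cv2.INTER_CUBIC); cv2.imwrite('pics/topc.png',big)
s=cv2.imread('pics/scene0.png'); cv2.imwrite('pics/scenec.png',cv2.resize(s[210:340,225:405],None,fx=4.4,fy=4.4,interpolation=cv2.INTER_CUBIC))
E
```

```text
blue bar [323.7 193.8] [268 191 113   9 513] [643.  35. 117.]
blue bar [386.9 212.9] [383 212   9   3  17] [ 596. -130.  117.]
blue bar [ 68.8 234.9] [ 62 230  15  11 121] [524. 677. 117.]
blue bar [ 85.9 235.2] [ 79 230  15  11 122] [524. 635. 117.]
blue bar [ 64.  294.2] [ 57 289  15  11 133] [375. 677. 117.]
blue bar [ 81.4 294.4] [ 75 289  15  11 127] [376. 634. 117.]
blue bar [158.  315.6] [152 310  13  12 114] [326. 442. 117.]
red [479.5 262.1] [ 444  228   59   59 1487] [ 477. -397.   45.]
red [ 65.1 274.2] [ 60 270  11  10  95] [427. 718.  45.]
red [ 82.5 274.4] [ 77 270  12  10  96] [427. 672.  45.]
red [456.5 275.2] [454 274   5   3   8] [ 440. -333.   45.]
green [410.3 105.5] [ 342   96  136   20 2057] [ 897. -198.  100.]
green [163.3 144.8] [159 144  10   3  22] [770. 461. 100.]
green [191.2 145.8] [183 145  19   3  35] [769. 387. 100.]
green [207.7 145.9] [204 145   8   3  18] [770. 344. 100.]
green [313.1 224.1] [312 223   3   3   8] [565.  61. 100.]
green [533.5 246. ] [532 242   4   9  26] [ 518. -521.  100.]
green [548.6 246.6] [547 242   4   9  23] [ 517. -562.  100
[... 1329 characters left out ...]
 5   6   8] [ 333. -358.   95.]
orange [477.6 317.5] [474 314   8   8  17] [ 330. -368.   95.]
orange [485.3 315.9] [481 314   8   5  15] [ 334. -389.   95.]
orange [489.3 320.7] [479 315  22  13  68] [ 322. -399.   95.]
orange [502.9 317.7] [501 316   5   5  12] [ 330. -435.   95.]
orange [500.3 323.5] [498 321   6   6  10] [ 315. -427.   95.]
orange [504.8 325.1] [503 322   4   7  12] [ 311. -439.   95.]
dish [349.8434824 237.0152236] [   0    0   50   45 2102] [529. -33. 130.]
jarA [180.66666667 250.30392157] [  6   6  20  20 306] [492. 404.  85.]
jarB [209.125      282.41987179] [  5   5  20  20 312] [410. 327.  85.]
balj [169.26557864  94.03857567] [  5   6  30  27 674] [889. 436. 150.]
```

View pics/topc.png

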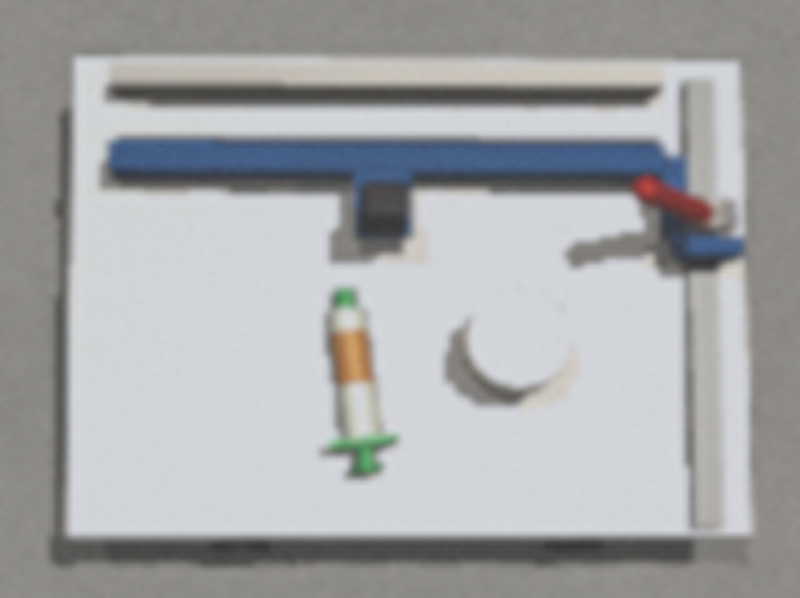

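View pics/scenec.png

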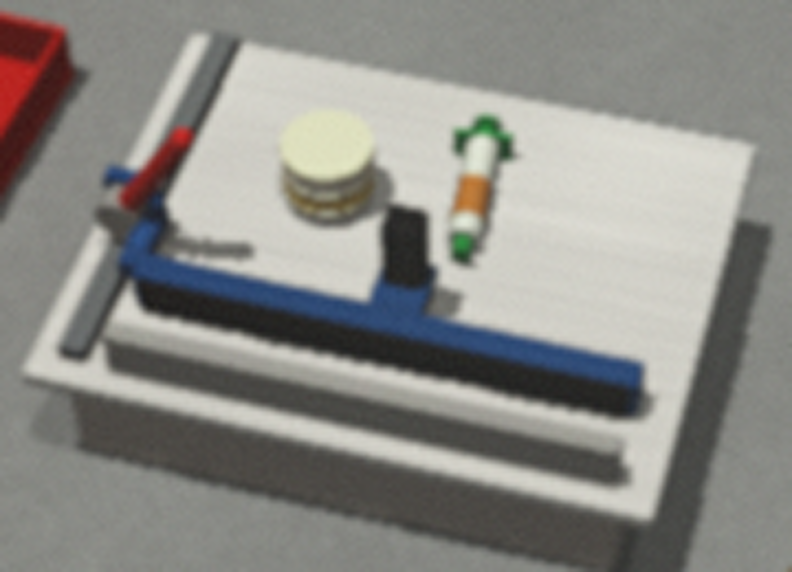

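```bash
python3 - <<'E'
from m import *
C=cam('top'); S=cam('scene')
cr=lambda a: np.array(a,float)/[5,4.6]+[245,160]-[.4,.4]
sc=lambda a: np.array(a,float)/4.4+[225,210]-[.4,.4]
P=onz(C,cr([[72,58],[742,62],[752,537],[65,537]]),85); print('corners',P.round(0).tolist(), 'c',P.mean(0), 'sides',np.linalg.norm(P-np.roll(P,1,0),axis=1))
# scene corners: (752,148)=near+y ; (655,520)=far +y; (25,375)=far -y ; (205,35)= near -y
Q=onz(S,sc([[655,520],[25,375],[205,35],[754,148]]),85); print('scene',Q.round(0).tolist(),Q.mean(0))
for X in (P,Q):
    v=(X[0]+X[3]-X[1]-X[2]); u=(X[0]+X[1]-X[2]-X[3]); print('yaw',np.degrees([np.arctan2(-v[0],v[1]),np.arctan2(u[1],u[0])]))
def tri(a,b):
    o1,d1=ray(C,cr(a)); o2,d2=ray(S,sc(b)); A=np.c_[d1[0],-d2[0]]; t=np.linalg.lstsq(A,o2-o1,rcond=None)[0]; p=o1+t[0]*d1[0];q=o2+t[1]*d2[0]; return ((p+q)/2).round(1),np.linalg.norm(p-q).round(1)
print('cam end',tri((645,187),(184,133)))
print('handle top',tri((384,208),(407,215)))
print('bar face end+y top', onz(C,cr([[110,143]]),117), onz(S,sc([[640,378]]),117))
print('fence bottom inner' , onz(C,cr([[110,95],[655,98]]),117))
print('dish top',onz(C,cr([[519,337]]),130),onz(S,sc([[328,145]]),130))
print('syr tip, flange',onz(C,cr([[345,298],[362,442]]),95),onz(S,sc([[461,247],[483,138]]),95))
im=cv2.imread('pics/scene0.png')
for reg,z in (((430,240,458,280),85),((453,270,483,310),85),((160,260,200,290),75)):
    x0,y0,x1,y1=reg
    for c,s,p in blobs(im[y0:y1,x0:x1],(0,0,150),(180,60,255),60): print('jar',c+[x0,y0],s,onz(S,c+[x0,y0],z)[0].round(0))
# tray
t=cv2.imread('pics/top0.png')[215:295,420:510]; m=cv2.inRange(cv2.cvtColor(t,cv2.COLOR_BGR2HSV),(0,120,60),(10,255,255))|cv2.inRange(cv2.cvtColor(t,cv2.COLOR_BGR2HSV),(170,120,60),(180,255,255))
r=cv2.minAreaRect(np.argwhere(m)[:,::-1].astype(np.float32)); b=cv2.boxPoints(r)+[420,215]; print('tray',onz(C,b,45).round(0).tolist(),onz(C,b,45).mean(0))
print('wrist', cam('wrist')[0].round(0).tolist())
E
```

```text
corners [[706.0, 208.0, 85.0], [711.0, -153.0, 85.0], [433.0, -156.0, 85.0], [428.0, 203.0, 85.0]] c [569.43607321  25.39501741  85.        ] sides [277.7478262  360.53466259 277.97213937 358.90995486]
scene [[709.0, 210.0, 85.0], [715.0, -147.0, 85.0], [435.0, -146.0, 85.0], [432.0, 204.0, 85.0]] [572.66286653  30.40728824  85.        ]
yaw [0.86391392 0.89340217]
yaw [0.7701156 0.4798258]
cam end (array([611.3, -82.8, 195.2]), np.float64(1.9))
handle top (array([604.7,  41.8, 160.8]), np.float64(0.9))
bar face end+y top [[648.05415527 182.70448427 117.        ]] [[643.56160168 184.42482066 117.        ]]
fence bottom inner [[ 675.70987316  183.52234571  117.        ]
 [ 680.06569363 -100.57078317  117.        ]]
dish top [[539.91428359 -28.99382146 130.        ]] [[541.04046195 -26.08162995 130.        ]]
syr tip, flange [[565.49366907  59.50457814  95.        ]
 [483.34317309  49.33245483  95.        ]] [[564.53205112  60.65376584  95.        ]
 [479.18203617  48.79815731  95.        ]]
jar [443.56692913 248.18897638] [  4   0  20  17 254] [414. 329.  85.]
jar [468.89122807 277.90175439] [  6   0  21  17 285] [496. 406.  85.]
jar [174.52785146 274.67771883] [  0   1  33  29 754] [ 691. -317.   75.]
tray [[414.0, -248.0, 45.0], [594.0, -258.0, 45.0], [589.0, -476.0, 45.0], [409.0, -462.0, 45.0]] [ 501.32583386 -360.83784265   45.        ]
wrist [[359.0, 0.0, 320.0], [0.0, 359.0, 242.0], [0.0, 0.0, 1.0]]
```

>>> arm_command([
  {"dr": [0,0,-6.8],"dp": [-0.03,-0.023,0],"hand": 1},
  {"dr": [0,0,-13.6],"dp": [-0.06,-0.046,0],"hand": 1},
  {"dr": [0,0,-20.4],"dp": [-0.09,-0.069,0],"hand": 1},
  {"dr": [0,0,-27.2],"dp": [-0.12,-0.092,0],"hand": 1},
  {"dr": [0,0,-33.8],"dp": [-0.148,-0.114,0],"hand": 1},
], squeeze=25)

```text
t: 0.57
position: [359.6, 390.4, 214.4]
tool_rot: [0.214, -3.134, 0.001]
wrist_force: [0.3, -1.0, -0.0]
grip_width: 85.6
grasp_force: 0.0
```

```bash
cat >> h.py <<'E'
def need(x,y,z,yaw=180.8):
    "dp (m, tool axes) and turn about tool z (deg) from the pose now; yaw = world direction of tool x"
    st=status.read_state(); M=R.from_rotvec(st['tool_rot']).as_matrix(); p=np.array(st['position'])
    T=np.c_[[np.cos(np.radians(yaw)),np.sin(np.radians(yaw)),0],[-0.,0,0],[0,0,-1]].astype(float); T[:,1]=np.cross(T[:,2],T[:,0])
    print('pos',p.round(1),'xdir',np.degrees(np.arctan2(M[1,0],M[0,0])).round(1),'t',round(st['t'],1),'F',np.round(st['wrist_force'],1),'grip',round(st['grip_width'],1),round(st['grasp_force'],1))
    print('need dp',((M.T@(np.array([x,y,z])-p))/1000).round(4),'dr',np.degrees(R.from_matrix(M.T@T).as_rotvec()).round(1))
E
python3 -c "
from h import *
need(523.6,54.6,230,187.4)"
```

```text
pos [359.6 390.4 214.4] xdir -172.2 t 0.6 F [ 0.3 -1.  -0. ] grip 85.6 0.0
need dp [-0.1167 -0.355  -0.0154] dr [-0.  -0.   0.4]
```

>>> arm_command([
  {"dr": [0,0,0],"dp": [-0.012,-0.036,-0.003],"hand": 0.6},
  {"dr": [0,0,0],"dp": [-0.024,-0.072,-0.006],"hand": 0.6},
  {"dr": [0,0,0],"dp": [-0.036,-0.108,-0.008],"hand": 0.6},
  {"dr": [0,0,0],"dp": [-0.048,-0.144,-0.008],"hand": 0.6},
  {"dr": [0,0,0],"dp": [-0.06,-0.18,-0.008],"hand": 0.6},
])

```text
t: 0.98
position: [442.6, 219.8, 222.9]
tool_rot: [-0.205, 3.135, 0.0]
wrist_force: [1.3, 0.0, 0.1]
grip_width: 51.1
grasp_force: 0.0
```

>>> arm_command([
  {"dr": [0,0,0],"dp": [-0.012,-0.036,-0.003],"hand": 0.6},
  {"dr": [0,0,0],"dp": [-0.024,-0.072,-0.006],"hand": 0.6},
  {"dr": [0,0,0],"dp": [-0.036,-0.108,-0.008],"hand": 0.6},
  {"dr": [0,0,0],"dp": [-0.048,-0.144,-0.008],"hand": 0.6},
  {"dr": [0,0,0],"dp": [-0.057,-0.175,-0.008],"hand": 0.6},
])

```text
t: 1.4
position: [522.2, 53.0, 230.9]
tool_rot: [-0.203, 3.135, -0.001]
wrist_force: [1.4, -0.1, -1.3]
grip_width: 51.2
grasp_force: 0.0
```

```bash
python3 - <<'E'
from h import *
need(523.6,54.6,108,187.4)
st=status.read_state(); im=vision.capture('wrist'); C=cam('wrist',st); cv2.imwrite('pics/w1.png',im); np.save('w1.npy',C[2])
print(proj(C,[[523.6,54.6,95],[540,-27,130],[605,42,165],[611,-83,190],[481,49,95]]).round(0).tolist())
t=vision.capture('top'); cv2.imwrite('pics/top1.png',t)
E
```

```text
pos [522.2  53.  230.9] xdir -172.6 t 1.4 F [ 1.4 -0.1 -1.3] grip 51.2 0.0
need dp [-0.0015  0.0014  0.1229] dr [-0.  0.  0.]
[[321.0, 227.0], [211.0, 246.0], [290.0, 357.0], [92.0, 367.0], [321.0, 175.0]]
```

View pics/w1.png

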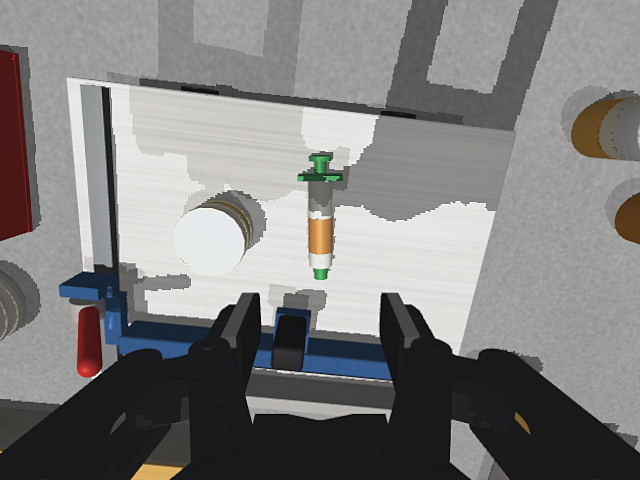

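>>> arm_command([
  {"dr": [0,0,0],"dp": [-0.0015,0.0015,0.03],"hand": 0.6},
  {"dr": [0,0,0],"dp": [-0.0015,0.0015,0.06],"hand": 0.6},
  {"dr": [0,0,0],"dp": [-0.0015,0.0015,0.09],"hand": 0.6},
  {"dr": [0,0,0],"dp": [-0.0015,0.0015,0.11],"hand": 0.6},
  {"dr": [0,0,0],"dp": [-0.0015,0.0015,0.122],"hand": 0.6},
])

```text
t: 1.92
position: [520.2, 58.0, 105.4]
tool_rot: [0.205, -3.13, -0.001]
wrist_force: [-0.4, 0.5, -0.0]
grip_width: 51.8
grasp_force: 0.0
```

>>> arm_command([
  {"dr": [0,0,0],"dp": [0,0,0],"hand": 0.4},
  {"dr": [0,0,0],"dp": [0,0,0],"hand": 0.3},
  {"dr": [0,0,0],"dp": [0,0,0],"hand": 0.1},
  {"dr": [0,0,0],"dp": [0,0,0],"hand": 0.1},
  {"dr": [0,0,0],"dp": [0,0,0],"hand": 0.1},
], squeeze=25)

```text
t: 2.33
position: [524.0, 57.2, 110.5]
tool_rot: [-0.204, 3.132, -0.0]
wrist_force: [-1.0, -0.0, -0.6]
grip_width: 8.4
grasp_force: 0.0
```

>>> arm_command([
  {"dr": [0,0,0],"dp": [0,0,-0.005],"hand": 0.1},
  {"dr": [0,0,0],"dp": [0,0,-0.01],"hand": 0.1},
  {"dr": [0,0,0],"dp": [0,0,-0.03],"hand": 0.1},
  {"dr": [0,0,0],"dp": [0,0,-0.06],"hand": 0.1},
  {"dr": [0,0,0],"dp": [0,0,-0.09],"hand": 0.1},
])

```text
t: 2.75
position: [522.1, 57.1, 199.8]
tool_rot: [0.204, -3.133, -0.0]
wrist_force: [0.4, 0.1, 0.4]
grip_width: 8.7
grasp_force: 0.0
```

```bash
python3 -c "
from h import *
need(460,-375,200,180)"
```

```text
pos [522.1  57.1 199.8] xdir -172.6 t 2.8 F [0.4 0.1 0.4] grip 8.7 0.0
need dp [ 1.176e-01 -4.204e-01 -2.000e-04] dr [ 0.  -0.1  7.4]
```

```bash
python3 - <<'E'
from h import *
st=status.read_state(); im=vision.capture('wrist'); cv2.imwrite('pics/w2.png',im)
for i in range(3): print(np.round(status.read_state()['position'],1))
C=cam('wrist',st); print(proj(C,[[523.6,54.6,95],[540,-27,130],[605,42,165]]).round(0).tolist())
E
```

```text
[526.2  57.  207.7]
[526.2  57.  207.7]
[526.2  57.  207.7]
[[316.0, 237.0], [192.0, 259.0], [279.0, 386.0]]
```

View pics/w2.png

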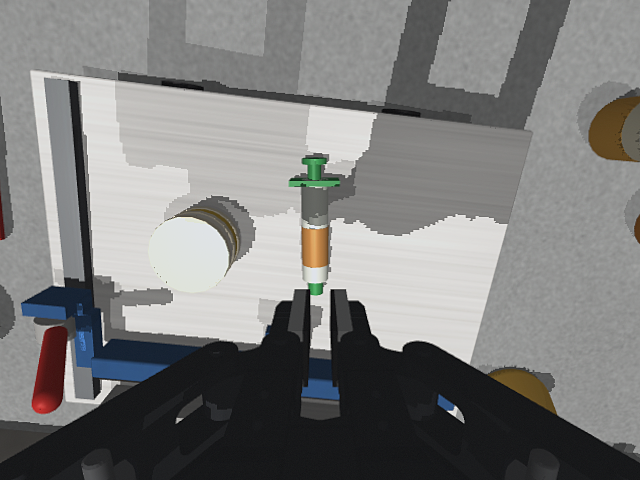

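>>> arm_command([
  {"dr": [0,0,0],"dp": [0,0,0],"hand": 0.6},
  {"dr": [0,0,0],"dp": [0,0,0],"hand": 0.6},
  {"dr": [0,0,0],"dp": [0,0,0],"hand": 0.6},
  {"dr": [0,0,0],"dp": [0,0,0],"hand": 0.6},
  {"dr": [0,0,0],"dp": [0,0,0],"hand": 0.6},
])

```text
t: 3.22
position: [521.9, 57.1, 197.5]
tool_rot: [0.204, -3.133, -0.0]
wrist_force: [-0.1, 0.4, -0.0]
grip_width: 51.1
grasp_force: 0.0
```

```bash
python3 - <<'E'
from h import *
for i in range(5):
    st=status.read_state(); print(np.round(st['position'],1),np.round(st['joint_positions'],4)); 
    im=vision.capture('wrist')
C=cam('wrist',st); cv2.imwrite('pics/w3.png',im)
print(proj(C,[[523.6,54.6,95],[540,-27,130],[605,42,165]]).round(0).tolist())
from m import blobs
print([(c.round(1),s) for c,s,p in blobs(im,(50,80,60),(85,255,255),30)])
E
```

```text
[521.9  57.1 197.5] [-0.0413 -0.0042  1.8029 -0.      1.3453 -1.7421]
[522.1  57.1 197.7] [-0.0412 -0.0043  1.8026 -0.      1.3453 -1.7421]
[522.2  57.1 197.9] [-0.0412 -0.0044  1.8024 -0.      1.3453 -1.7421]
[522.3  57.1 198. ] [-0.0413 -0.0045  1.8022 -0.      1.3453 -1.7421]
[522.5  57.1 198.2] [-0.0412 -0.0046  1.8019 -0.      1.3453 -1.7422]
[[316.0, 237.0], [191.0, 259.0], [279.0, 387.0]]
[(array([314.2, 174. ]), array([289, 158,  51,  28, 648], dtype=int32)), (array([315.5, 289. ]), array([309, 283,  14,  13, 157], dtype=int32))]
```

```bash
python3 - <<'E'
from h import *
K,d,W=cam('wrist'); M=np.array(vision.calibration('wrist')['mount']); print(M.round(3).tolist())
Ci=(K,d,np.linalg.inv(M))
for z in(0,10,19,30): print(z,proj(Ci,[[11,0,z],[0,0,z],[11,25,z]]).round(0).tolist())
C=(K,d,W)
# check scale on the platform: shaker corners and syringe ends
print(onz(C,[[314,182],[315.5,289],[314,160]],95).round(1).tolist())
print('plat corners',onz(C,[[32,71],[531,129]],85).round(1).tolist(), onz(C,[[32,71],[531,129]],70).round(1).tolist())
E
```

```text
[[-0.001, -0.957, -0.288, 73.905], [1.0, -0.001, 0.0, 0.274], [-0.001, -0.288, 0.957, -158.434], [0.0, 0.0, 0.0, 1.0]]
0 [[319.0, 272.0], [319.0, 294.0], [372.0, 272.0]]
10 [[319.0, 265.0], [319.0, 285.0], [369.0, 265.0]]
19 [[319.0, 259.0], [319.0, 278.0], [367.0, 259.0]]
30 [[319.0, 252.0], [319.0, 271.0], [364.0, 252.0]]
[[483.1, 48.1, 95.0], [566.7, 59.8, 95.0], [467.6, 46.2, 95.0]]
plat corners [[434.5, -153.0, 85.0], [426.8, 198.5, 85.0]] [[433.7, -164.1, 70.0], [425.6, 206.8, 70.0]]
```

```bash
python3 - <<'E'
from h import *
im=vision.capture('scene'); st=status.read_state(); p=np.array(st['position']); M=R.from_rotvec(st['tool_rot']).as_matrix(); S=cam('scene')
q=proj(S,[p+M@[0,s*25,z] for z in(19,-20) for s in(-1,1)]); print(q.round(0).tolist())
c=q.mean(0).astype(int); x0,y0=c-[80,60]
cr=cv2.resize(im[y0:y0+120,x0:x0+160],None,fx=5,fy=5,interpolation=cv2.INTER_CUBIC)
for (u,v),col in zip((q-[x0,y0])*5,((0,255,0),(0,255,0),(255,0,255),(255,0,255))): cv2.circle(cr,(int(u),int(v)),5,col,1)
cv2.imwrite('pics/s3.png',cr)
E
```

```text
[[323.0, 229.0], [343.0, 232.0], [323.0, 218.0], [343.0, 221.0]]
```

View pics/s3.png

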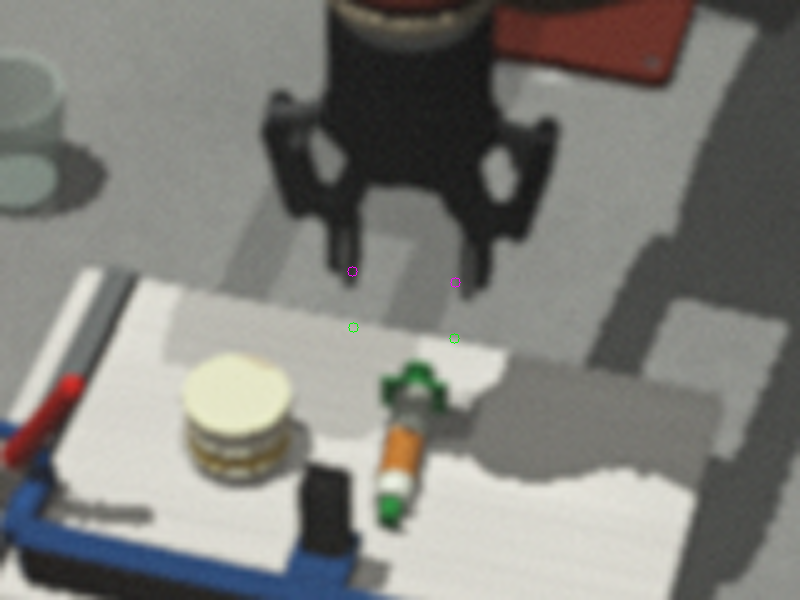

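>>> arm_command([
  {"dr": [0,0,0],"dp": [0.015,0.03,0.015],"hand": 0},
  {"dr": [0,0,0],"dp": [0.015,0.055,0.035],"hand": 0},
  {"dr": [0,0,0],"dp": [0.015,0.055,0.06],"hand": 0},
  {"dr": [0,0,0],"dp": [0.015,0.055,0.08],"hand": 0},
  {"dr": [0,0,0],"dp": [0.015,0.055,0.09],"hand": 0},
])

```text
t: 3.93
position: [498.8, 110.1, 106.0]
tool_rot: [0.206, -3.131, 0.0]
wrist_force: [-1.0, -0.6, -0.5]
grip_width: 0.1
grasp_force: 0.0
```

>>> arm_command([
  {"dr": [0,0,0],"dp": [0,0,0],"hand": 0},
  {"dr": [0,0,0],"dp": [0,0,0],"hand": 0},
  {"dr": [0,0,0],"dp": [0,0,0.002],"hand": 0},
  {"dr": [0,0,0],"dp": [0,0,0.004],"hand": 0},
  {"dr": [0,0,0],"dp": [0,0,0.006],"hand": 0},
])

```text
t: 4.35
position: [501.8, 109.5, 104.0]
tool_rot: [-0.203, 3.133, -0.0]
wrist_force: [0.3, -0.5, 0.1]
grip_width: -0.3
grasp_force: 0.0
```

```bash
python3 - <<'E'
from h import *
need(500,110,90,187.4)
st=status.read_state(); im=vision.capture('scene'); p=np.array(st['position']); S=cam('scene')
q=proj(S,[p+[0,0,10],[p[0],p[1],85]]); print(q.round(1).tolist())
c=q[0].astype(int); cr=cv2.resize(im[c[1]-25:c[1]+25,c[0]-33:c[0]+33],None,fx=9,fy=9,interpolation=cv2.INTER_CUBIC); cv2.imwrite('pics/s4.png',cr)
E
```

```text
pos [501.8 109.5 104. ] xdir -172.6 t 4.3 F [ 0.3 -0.5  0.1] grip -0.3 0.0
need dp [0.0018 0.0007 0.014 ] dr [-0.   0.1  0. ]
[[354.8, 247.1], [354.4, 254.6]]
```

View pics/s4.png

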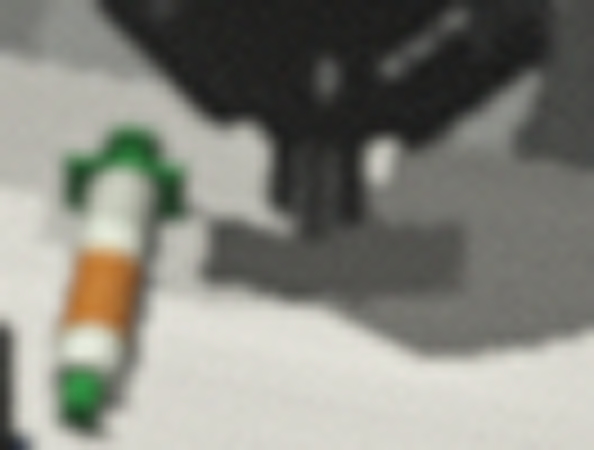

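>>> arm_command([
  {"dr": [0,0,0],"dp": [0,0,0.003],"hand": 0},
  {"dr": [0,0,0],"dp": [0,0,0.006],"hand": 0},
  {"dr": [0,0,0],"dp": [0,0,0.009],"hand": 0},
  {"dr": [0,0,0],"dp": [0,0,0.012],"hand": 0},
  {"dr": [0,0,0],"dp": [0,0,0.015],"hand": 0},
])

```text
t: 4.82
position: [500.6, 109.7, 87.4]
tool_rot: [0.204, -3.135, 0.0]
wrist_force: [-0.1, 0.3, -0.3]
grip_width: 0.1
grasp_force: 0.0
```

>>> arm_command([
  {"dr": [0,0,0],"dp": [0,0,0.001],"hand": 0},
  {"dr": [0,0,0],"dp": [0,0,0.002],"hand": 0},
  {"dr": [0,0,0],"dp": [0,0,0.003],"hand": 0},
  {"dr": [0,0,0],"dp": [0,0,0.004],"hand": 0},
  {"dr": [0,0,0],"dp": [0,0,0.005],"hand": 0},
])

```text
t: 5.23
position: [500.9, 109.7, 82.8]
tool_rot: [-0.204, 3.135, -0.0]
wrist_force: [-0.5, -0.4, -0.1]
grip_width: 0.2
grasp_force: 0.0
```

>>> arm_command([
  {"dr": [0,0,0],"dp": [0,0,0.001],"hand": 0},
  {"dr": [0,0,0],"dp": [0,0,0.002],"hand": 0},
  {"dr": [0,0,0],"dp": [0,0,0.003],"hand": 0},
  {"dr": [0,0,0],"dp": [0,0,0.004],"hand": 0},
  {"dr": [0,0,0],"dp": [0,0,0.005],"hand": 0},
])

```text
t: 5.65
position: [500.7, 109.7, 77.7]
tool_rot: [-0.204, 3.135, -0.0]
wrist_force: [0.3, 0.2, -0.3]
grip_width: -0.2
grasp_force: 0.0
```

>>> arm_command([
  {"dr": [0,0,0],"dp": [0,0,0.001],"hand": 0},
  {"dr": [0,0,0],"dp": [0,0,0.002],"hand": 0},
  {"dr": [0,0,0],"dp": [0,0,0.003],"hand": 0},
  {"dr": [0,0,0],"dp": [0,0,0.003],"hand": 0},
  {"dr": [0,0,0],"dp": [0,0,0.003],"hand": 0},
])

```text
t: 6.07
position: [500.7, 109.7, 74.7]
tool_rot: [0.204, -3.135, -0.0]
wrist_force: [0.2, -0.2, -0.1]
grip_width: 0.4
grasp_force: 0.0
```

>>> arm_command([
  {"dr": [0,0,0],"dp": [0,0,0.001],"hand": 0},
  {"dr": [0,0,0],"dp": [0,0,0.002],"hand": 0},
  {"dr": [0,0,0],"dp": [0,0,0.003],"hand": 0},
  {"dr": [0,0,0],"dp": [0,0,0.003],"hand": 0},
  {"dr": [0,0,0],"dp": [0,0,0.003],"hand": 0},
])

```text
t: 6.48
position: [500.7, 109.7, 71.7]
tool_rot: [0.204, -3.135, 0.0]
wrist_force: [-0.6, -0.0, 0.1]
grip_width: -0.3
grasp_force: 0.0
```

>>> arm_command([
  {"dr": [0,0,0],"dp": [0,0,0.001],"hand": 0},
  {"dr": [0,0,0],"dp": [0,0,0.002],"hand": 0},
  {"dr": [0,0,0],"dp": [0,0,0.003],"hand": 0},
  {"dr": [0,0,0],"dp": [0,0,0.003],"hand": 0},
  {"dr": [0,0,0],"dp": [0,0,0.003],"hand": 0},
])

```text
t: 6.9
position: [500.7, 109.7, 68.7]
tool_rot: [0.204, -3.135, -0.0]
wrist_force: [-0.1, -0.0, -0.3]
grip_width: -0.1
grasp_force: 0.0
```

>>> arm_command([
  {"dr": [0,0,0],"dp": [0,0,0.001],"hand": 0},
  {"dr": [0,0,0],"dp": [0,0,0.002],"hand": 0},
  {"dr": [0,0,0],"dp": [0,0,0.003],"hand": 0},
  {"dr": [0,0,0],"dp": [0,0,0.003],"hand": 0},
  {"dr": [0,0,0],"dp": [0,0,0.003],"hand": 0},
])

```text
t: 7.32
position: [500.9, 109.7, 68.5]
tool_rot: [0.205, -3.135, 0.0]
wrist_force: [-11.4, -1.6, 21.2]
grip_width: 0.3
grasp_force: 10.8
```

>>> arm_command([
  {"dr": [0,0,0],"dp": [0,0,-0.02],"hand": 0.2},
  {"dr": [0,0,0],"dp": [0,0,-0.045],"hand": 0.4},
  {"dr": [0,0,0],"dp": [-0.006,-0.02,-0.06],"hand": 0.45},
  {"dr": [0,0,0],"dp": [-0.012,-0.04,-0.06],"hand": 0.45},
  {"dr": [0,0,0],"dp": [-0.017,-0.058,-0.06],"hand": 0.45},
])

```text
t: 7.73
position: [526.8, 53.8, 127.7]
tool_rot: [-0.205, 3.131, -0.001]
wrist_force: [0.2, 0.2, 0.1]
grip_width: 38.2
grasp_force: 0.0
```

>>> arm_command([
  {"dr": [0,0,0],"dp": [0,0,0],"hand": 0.45},
  {"dr": [0,0,0],"dp": [0,0,0.01],"hand": 0.45},
  {"dr": [0,0,0],"dp": [0,0,0.02],"hand": 0.45},
  {"dr": [0,0,0],"dp": [0,0,0.03],"hand": 0.45},
  {"dr": [0,0,0],"dp": [0,0,0.035],"hand": 0.45},
])

```text
t: 8.15
position: [523.0, 55.2, 87.9]
tool_rot: [0.205, -3.131, -0.001]
wrist_force: [-0.2, 0.1, -0.5]
grip_width: 38.6
grasp_force: 0.0
```

>>> arm_command([
  {"dr": [0,0,0],"dp": [0,0,0.005],"hand": 0.45},
  {"dr": [0,0,0],"dp": [0,0,0.01],"hand": 0.45},
  {"dr": [0,0,0],"dp": [0,0,0.015],"hand": 0.45},
  {"dr": [0,0,0],"dp": [0,0,0.019],"hand": 0.45},
  {"dr": [0,0,0],"dp": [0,0,0.021],"hand": 0.45},
])

```text
t: 8.57
position: [524.9, 54.5, 69.2]
tool_rot: [0.204, -3.134, -0.0]
wrist_force: [0.1, -0.6, -1.0]
grip_width: 38.5
grasp_force: 0.0
```

>>> arm_command([
  {"dr": [0,0,0],"dp": [0,0,0],"hand": 0.4},
  {"dr": [0,0,0],"dp": [0,0,0],"hand": 0.3},
  {"dr": [0,0,0],"dp": [0,0,0],"hand": 0.2},
  {"dr": [0,0,0],"dp": [0,0,0],"hand": 0.1},
  {"dr": [0,0,0],"dp": [0,0,0],"hand": 0.1},
], squeeze=25)

```text
t: 8.98
position: [525.5, 54.3, 70.2]
tool_rot: [-0.204, 3.134, -0.0]
wrist_force: [-0.9, -0.3, 1.1]
grip_width: 18.9
grasp_force: 24.8
```

>>> arm_command([
  {"dr": [0,0,0],"dp": [0,0,-0.01],"hand": 0.1},
  {"dr": [0,0,0],"dp": [0,0,-0.03],"hand": 0.1},
  {"dr": [0,0,0],"dp": [0,0,-0.06],"hand": 0.1},
  {"dr": [0,0,4],"dp": [0,0,-0.09],"hand": 0.1},
  {"dr": [0,0,7.4],"dp": [0,0,-0.11],"hand": 0.1},
])

```text
t: 9.4
position: [526.2, 54.4, 183.6]
tool_rot: [0.003, 3.138, -0.0]
wrist_force: [0.4, -0.2, 0.0]
grip_width: 19.1
grasp_force: 24.8
```

>>> arm_command([
  {"dr": [0,0,0],"dp": [0.002,-0.02,0],"hand": 0.1},
  {"dr": [0,0,0],"dp": [0.004,-0.05,0],"hand": 0.1},
  {"dr": [0,0,0],"dp": [0.006,-0.085,0],"hand": 0.1},
  {"dr": [0,0,0],"dp": [0.008,-0.12,0],"hand": 0.1},
  {"dr": [0,0,0],"dp": [0.01,-0.155,0],"hand": 0.1},
])

```text
t: 9.82
position: [515.1, -101.9, 180.9]
tool_rot: [-0.003, 3.141, -0.001]
wrist_force: [1.1, -0.2, -0.0]
grip_width: 18.9
grasp_force: 24.8
```

>>> arm_command([
  {"dr": [0,0,0],"dp": [0.002,-0.035,0],"hand": 0.1},
  {"dr": [0,0,0],"dp": [0.004,-0.07,0],"hand": 0.1},
  {"dr": [0,0,0],"dp": [0.006,-0.105,0],"hand": 0.1},
  {"dr": [0,0,0],"dp": [0.008,-0.14,0],"hand": 0.1},
  {"dr": [0,0,0],"dp": [0.008,-0.175,0],"hand": 0.1},
])

```text
t: 10.23
position: [506.9, -277.4, 180.8]
tool_rot: [-0.001, 3.141, -0.001]
wrist_force: [0.5, -0.7, 1.4]
grip_width: 18.5
grasp_force: 24.8
```

>>> arm_command([
  {"dr": [0,0,0],"dp": [0.002,-0.035,0],"hand": 0.1},
  {"dr": [0,0,0],"dp": [0.004,-0.07,0],"hand": 0.1},
  {"dr": [0,0,0],"dp": [0.006,-0.1,0],"hand": 0.1},
  {"dr": [0,0,0],"dp": [0.007,-0.12,0],"hand": 0.1},
  {"dr": [0,0,0],"dp": [0.007,-0.134,0],"hand": 0.1},
])

```text
t: 10.65
position: [499.9, -412.1, 180.5]
tool_rot: [0.002, 3.141, -0.001]
wrist_force: [0.1, -0.1, 0.2]
grip_width: 18.7
grasp_force: 24.8
```

```bash
python3 - <<'E'
from h import *
need(500,-410,-6,180)
from m import blobs
st=status.read_state(); im=vision.capture('wrist'); C=cam('wrist',st); cv2.imwrite('pics/w5.png',im)
print(proj(C,[[414,-248,45],[594,-258,45],[589,-476,45],[409,-462,45]]).round(0).tolist())
hsv=cv2.cvtColor(im,cv2.COLOR_BGR2HSV); m=cv2.inRange(hsv,(0,130,50),(8,255,255))|cv2.inRange(hsv,(172,130,50),(180,255,255))
n,l,s,c=cv2.connectedComponentsWithStats(m); i=1+s[1:,4].argmax(); print(s[i]); h=cv2.convexHull(np.argwhere(l==i)[:,::-1].astype(np.int32)); print(cv2.approxPolyDP(h,8,True).reshape(-1,2).tolist())
p=cv2.approxPolyDP(h,8,True).reshape(-1,2); print(onz(C,p,45).round(0).tolist())
E
```

```text
pos [ 499.9 -412.1  180.5] xdir 179.9 t 10.7 F [ 0.1 -0.1  0.2] grip 18.7 24.8
need dp [-1.000e-04  2.300e-03  1.865e-01] dr [-0.   0.  -0.1]
[[532.0, 116.0], [488.0, 324.0], [250.0, 320.0], [254.0, 110.0]]
[  250   111   270   213 41644]
[[519, 119], [482, 323], [257, 317], [252, 111]]
[[416.0, -258.0, 45.0], [593.0, -264.0, 45.0], [586.0, -469.0, 45.0], [409.0, -464.0, 45.0]]
```

>>> arm_command([
  {"dr": [0,0,0],"dp": [0,0,0.03],"hand": 0.1},
  {"dr": [0,0,0],"dp": [0,0.002,0.06],"hand": 0.1},
  {"dr": [0,0,0],"dp": [0,0.002,0.09],"hand": 0.1},
  {"dr": [0,0,0],"dp": [0,0.002,0.12],"hand": 0.1},
  {"dr": [0,0,0],"dp": [0,0.002,0.14],"hand": 0.1},
])

```text
t: 11.12
position: [499.7, -405.1, 37.0]
tool_rot: [0.003, -3.139, -0.005]
wrist_force: [-0.8, 0.2, -0.3]
grip_width: 19.4
grasp_force: 24.8
```

>>> arm_command([
  {"dr": [0,0,0],"dp": [0,0,0.015],"hand": 0.1},
  {"dr": [0,0,0],"dp": [0,0,0.028],"hand": 0.1},
  {"dr": [0,0,0],"dp": [0,0,0.038],"hand": 0.1},
  {"dr": [0,0,0],"dp": [0,0,0.045],"hand": 0.1},
  {"dr": [0,0,0],"dp": [0,0,0.045],"hand": 0.1},
])

```text
t: 11.53
position: [500.3, -407.1, -6.1]
tool_rot: [0.002, -3.141, -0.002]
wrist_force: [-0.4, 0.2, -0.2]
grip_width: 19.3
grasp_force: 24.8
```

>>> arm_command([
  {"dr": [0,0,0],"dp": [0,0,0],"hand": 0.2},
  {"dr": [0,0,0],"dp": [0,0,0],"hand": 0.35},
  {"dr": [0,0,0],"dp": [0,0,0],"hand": 0.4},
  {"dr": [0,0,0],"dp": [0,0,0],"hand": 0.4},
  {"dr": [0,0,0],"dp": [0,0,-0.01],"hand": 0.4},
])

```text
t: 11.95
position: [499.6, -406.7, 3.7]
tool_rot: [0.001, -3.14, -0.003]
wrist_force: [-0.4, 0.4, -0.7]
grip_width: 34.1
grasp_force: 0.0
```

>>> arm_command([
  {"dr": [0,0,0],"dp": [0,0,-0.03],"hand": 0.4},
  {"dr": [0,0,0],"dp": [0,0,-0.07],"hand": 0.4},
  {"dr": [0,0,0],"dp": [0,0,-0.1],"hand": 0.6},
  {"dr": [0,0,0],"dp": [0,0.03,-0.14],"hand": 0.8},
  {"dr": [0,0,0],"dp": [0,0.06,-0.175],"hand": 1},
])

```text
t: 12.37
position: [500.4, -356.7, 173.1]
tool_rot: [0.002, 3.14, -0.003]
wrist_force: [0.5, -0.2, 0.3]
grip_width: 69.1
grasp_force: 0.0
```

>>> arm_command([
  {"dr": [0,0,0],"dp": [-0.005,0.04,0],"hand": 1},
  {"dr": [0,0,0],"dp": [-0.01,0.08,0],"hand": 1},
  {"dr": [0,0,0],"dp": [-0.015,0.12,0],"hand": 1},
  {"dr": [0,0,0],"dp": [-0.02,0.16,0],"hand": 1},
  {"dr": [0,0,0],"dp": [-0.025,0.2,0],"hand": 1},
])

```text
t: 12.78
position: [525.4, -154.1, 171.5]
tool_rot: [-0.001, 3.14, -0.001]
wrist_force: [2.2, 0.2, 0.7]
grip_width: 85.7
grasp_force: 0.0
```

>>> arm_command([
  {"dr": [0,0,0],"dp": [-0.005,0.03,0],"hand": 1},
  {"dr": [0,0,0],"dp": [-0.01,0.06,0],"hand": 1},
  {"dr": [0,0,0],"dp": [-0.015,0.09,0],"hand": 1},
  {"dr": [0,0,0],"dp": [-0.015,0.11,0],"hand": 1},
  {"dr": [0,0,0],"dp": [-0.015,0.12,0],"hand": 1},
])

```text
t: 13.2
position: [540.4, -33.2, 171.2]
tool_rot: [-0.005, 3.14, 0.001]
wrist_force: [0.2, -0.1, 0.0]
grip_width: 85.3
grasp_force: 0.0
```

```bash
python3 - <<'E'
from h import *
t=vision.capture('top'); cv2.imwrite('pics/top2.png',t)
for i in range(4): vision.capture('wrist')
need(540,-27,84,180)
st=status.read_state(); im=vision.capture('wrist'); C=cam('wrist',st); cv2.imwrite('pics/w6.png',im)
q=proj(C,[[540,-27.5,130],[605,41,165]]).round(0); print(q.tolist())
# dish top: cream disc
x,y=q[0].astype(int); g=cv2.medianBlur(cv2.cvtColor(im,cv2.COLOR_BGR2GRAY),5)
c=cv2.HoughCircles(g[max(0,y-70):y+70,x-80:x+80],cv2.HOUGH_GRADIENT,1.2,60,param1=100,param2=20,minRadius=28,maxRadius=55)
print(None if c is None else [(onz(C,[k[:2]+[x-80,max(0,y-70)]],130).round(1).tolist(),k[2]) for k in c[0][:3]])
E
```

```text
pos [540.3 -37.  170.4] xdir -180.0 t 13.4 F [-0.2 -0.  -0.4] grip 85.4 0.0
need dp [0.0003 0.0101 0.0864] dr [-0.  0.  0.]
[[335.0, 264.0], [462.0, 398.0]]
None
```

View pics/w6.png

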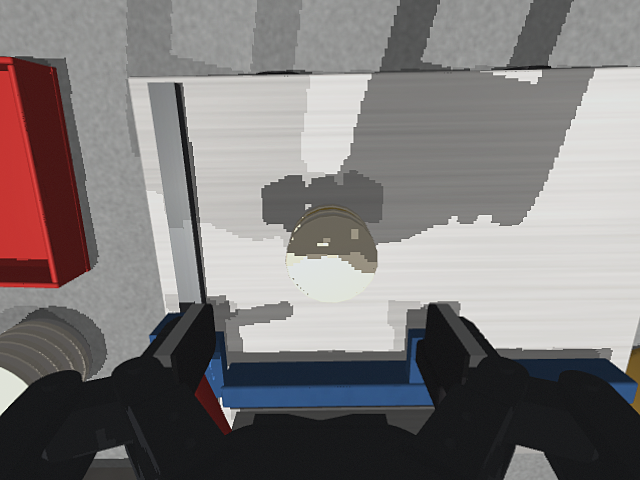

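>>> arm_command([
  {"dr": [0,0,0],"dp": [0.002,0.008,0.01],"hand": 1},
  {"dr": [0,0,0],"dp": [0.002,0.008,0.025],"hand": 1},
  {"dr": [0,0,0],"dp": [0.002,0.008,0.04],"hand": 1},
  {"dr": [0,0,0],"dp": [0.002,0.008,0.055],"hand": 1},
  {"dr": [0,0,0],"dp": [0.002,0.008,0.065],"hand": 1},
])

```text
t: 13.92
position: [536.8, -28.0, 102.6]
tool_rot: [-0.0, -3.139, -0.001]
wrist_force: [0.3, 0.4, -0.8]
grip_width: 85.3
grasp_force: 0.0
```

>>> arm_command([
  {"dr": [0,0,0],"dp": [0,0,0.01],"hand": 1},
  {"dr": [0,0,0],"dp": [0,0,0.02],"hand": 1},
  {"dr": [0,0,0],"dp": [0,0,0.028],"hand": 1},
  {"dr": [0,0,0],"dp": [0,0,0.033],"hand": 1},
  {"dr": [0,0,0],"dp": [0,0,0.033],"hand": 1},
])

```text
t: 14.33
position: [537.5, -27.7, 70.8]
tool_rot: [0.001, -3.14, -0.001]
wrist_force: [-0.5, 0.3, 0.1]
grip_width: 85.4
grasp_force: 0.0
```

>>> arm_command([
  {"dr": [0,0,0],"dp": [0,0,0],"hand": 0.8},
  {"dr": [0,0,0],"dp": [0,0,0],"hand": 0.7},
  {"dr": [0,0,0],"dp": [0,0,0],"hand": 0.6},
  {"dr": [0,0,0],"dp": [0,0,0],"hand": 0.5},
  {"dr": [0,0,0],"dp": [0,0,0],"hand": 0.5},
], squeeze=25)

```text
t: 14.75
position: [539.0, -27.9, 73.0]
tool_rot: [-0.002, 3.14, -0.001]
wrist_force: [-0.5, 0.0, 2.9]
grip_width: 54.6
grasp_force: 26.6
```

>>> arm_command([
  {"dr": [0,0,0],"dp": [0,0,-0.01],"hand": 0.5},
  {"dr": [0,0,0],"dp": [0,0,-0.03],"hand": 0.5},
  {"dr": [0,0,0],"dp": [0,0,-0.06],"hand": 0.5},
  {"dr": [0,0,0],"dp": [0,-0.01,-0.09],"hand": 0.5},
  {"dr": [0,0,0],"dp": [0.003,-0.03,-0.11],"hand": 0.5},
])

```text
t: 15.17
position: [536.3, -56.7, 185.6]
tool_rot: [-0.005, 3.138, 0.0]
wrist_force: [1.1, 0.6, -0.8]
grip_width: 54.6
grasp_force: 26.6
```

>>> arm_command([
  {"dr": [0,0,0],"dp": [0.003,-0.03,0],"hand": 0.5},
  {"dr": [0,0,0],"dp": [0.006,-0.06,0],"hand": 0.5},
  {"dr": [0,0,0],"dp": [0.009,-0.09,0],"hand": 0.5},
  {"dr": [0,0,0],"dp": [0.012,-0.12,0],"hand": 0.5},
  {"dr": [0,0,0],"dp": [0.016,-0.15,0],"hand": 0.5},
])

```text
t: 15.58
position: [519.0, -209.1, 182.8]
tool_rot: [-0.002, 3.141, -0.0]
wrist_force: [-0.1, -0.9, -0.5]
grip_width: 54.7
grasp_force: 26.6
```

>>> arm_command([
  {"dr": [0,0,0],"dp": [0.004,-0.03,0],"hand": 0.5},
  {"dr": [0,0,0],"dp": [0.008,-0.06,0],"hand": 0.5},
  {"dr": [0,0,0],"dp": [0.012,-0.085,0],"hand": 0.5},
  {"dr": [0,0,0],"dp": [0.015,-0.105,0],"hand": 0.5},
  {"dr": [0,0,0],"dp": [0.015,-0.114,0],"hand": 0.5},
])

```text
t: 16.0
position: [503.5, -324.4, 182.5]
tool_rot: [-0.002, -3.141, 0.001]
wrist_force: [0.4, -1.0, 0.3]
grip_width: 55.0
grasp_force: 26.7
```

>>> arm_command([
  {"dr": [0,0,0],"dp": [0,0,0.03],"hand": 0.5},
  {"dr": [0,0,0],"dp": [0,0,0.06],"hand": 0.5},
  {"dr": [0,0,0],"dp": [0,0,0.09],"hand": 0.5},
  {"dr": [0,0,0],"dp": [0,0,0.12],"hand": 0.5},
  {"dr": [0,0,0],"dp": [0,0,0.14],"hand": 0.5},
])

```text
t: 16.42
position: [503.3, -319.9, 39.1]
tool_rot: [0.002, -3.139, -0.004]
wrist_force: [0.2, -0.2, -0.8]
grip_width: 54.5
grasp_force: 26.7
```

>>> arm_command([
  {"dr": [0,0,0],"dp": [0,0,0.015],"hand": 0.5},
  {"dr": [0,0,0],"dp": [0,0,0.028],"hand": 0.5},
  {"dr": [0,0,0],"dp": [0,0,0.038],"hand": 0.5},
  {"dr": [0,0,0],"dp": [0,0,0.046],"hand": 0.5},
  {"dr": [0,0,0],"dp": [0,0,0.046],"hand": 0.5},
])

```text
t: 16.83
position: [503.9, -321.0, -5.3]
tool_rot: [0.002, -3.14, -0.002]
wrist_force: [-0.1, -0.4, -1.0]
grip_width: 54.2
grasp_force: 26.7
```

```bash
python3 -c "
from h import *
need(505,-322,-6,180)"
```

```text
pos [ 503.9 -321.    -5.3] xdir -179.9 t 16.8 F [-0.1 -0.4 -1. ] grip 54.2 26.7
need dp [-0.0011 -0.001   0.0007] dr [ 0.1 -0.1  0.1]
```

>>> arm_command([
  {"dr": [0,0,0],"dp": [0,0,0],"hand": 0.7},
  {"dr": [0,0,0],"dp": [0,0,0],"hand": 0.8},
  {"dr": [0,0,0],"dp": [0,0,0],"hand": 0.85},
  {"dr": [0,0,0],"dp": [0,0,-0.01],"hand": 0.85},
  {"dr": [0,0,0],"dp": [0,0,-0.03],"hand": 0.85},
])

```text
t: 17.25
position: [503.0, -320.6, 24.9]
tool_rot: [0.001, -3.138, -0.004]
wrist_force: [-0.7, -0.2, -0.4]
grip_width: 72.8
grasp_force: 0.0
```

>>> arm_command([
  {"dr": [0,0,0],"dp": [0,0,-0.04],"hand": 0.85},
  {"dr": [0,0,0],"dp": [0,0,-0.08],"hand": 0.6},
  {"dr": [0,0,0],"dp": [0,0,-0.12],"hand": 0.4},
  {"dr": [0,0,0],"dp": [0,0,-0.16],"hand": 0.2},
  {"dr": [0,0,0],"dp": [0,0,-0.195],"hand": 0},
])

```text
t: 17.67
position: [504.9, -322.2, 225.9]
tool_rot: [-0.001, 3.139, -0.004]
wrist_force: [0.1, -0.5, 0.3]
grip_width: 24.2
grasp_force: 0.0
```

>>> arm_command([
  {"dr": [0,0,0],"dp": [-0.012,0.03,0],"hand": 0},
  {"dr": [0,0,0],"dp": [-0.024,0.06,0],"hand": 0},
  {"dr": [0,0,0],"dp": [-0.036,0.09,0],"hand": 0},
  {"dr": [0,0,0],"dp": [-0.048,0.12,0],"hand": 0},
  {"dr": [0,0,0],"dp": [-0.06,0.15,0],"hand": 0},
])

```text
t: 18.08
position: [564.8, -170.6, 222.9]
tool_rot: [-0.001, 3.14, -0.001]
wrist_force: [0.3, 0.3, 0.5]
grip_width: 0.0
grasp_force: 0.0
```

>>> arm_command([
  {"dr": [0,0,0],"dp": [-0.01,0.03,0],"hand": 0},
  {"dr": [0,0,0],"dp": [-0.02,0.06,0],"hand": 0},
  {"dr": [0,0,0],"dp": [-0.03,0.09,0],"hand": 0},
  {"dr": [0,0,0],"dp": [-0.04,0.115,0],"hand": 0},
  {"dr": [0,0,0],"dp": [-0.047,0.13,0],"hand": 0},
])

```text
t: 18.5
position: [611.9, -38.8, 222.8]
tool_rot: [-0.005, 3.14, 0.001]
wrist_force: [0.4, -1.4, -0.3]
grip_width: -0.1
grasp_force: 0.0
```

```bash
python3 - <<'E'
from h import *
for i in range(5): t=vision.capture('top')
cv2.imwrite('pics/top3.png',t)
need(611,-40,148,180)
C=cam('top'); hsv=cv2.cvtColor(t,cv2.COLOR_BGR2HSV)
m=cv2.inRange(hsv,(0,110,80),(9,255,255))|cv2.inRange(hsv,(172,110,80),(180,255,255)); m2=np.zeros_like(m); m2[180:240,355:400]=m[180:240,355:400]
p=np.argwhere(m2)[:,::-1]; print(len(p),p.min(0) if len(p) else '',p.max(0) if len(p) else '')
x0,y0=330,165
A=t[165:305,330:510]; 
cv2.imwrite('pics/t3.png',cv2.resize(A,None,fx=4.2,fy=4.2,interpolation=cv2.INTER_CUBIC))
E
```

```text
pos [611.1 -42.3 221.8] xdir -179.9 t 18.8 F [0.4 0.4 0.2] grip -0.1 0.0
need dp [0.0002 0.0024 0.0738] dr [-0.   0.   0.1]
124 [355 198] [386 239]
```

View pics/t3.png

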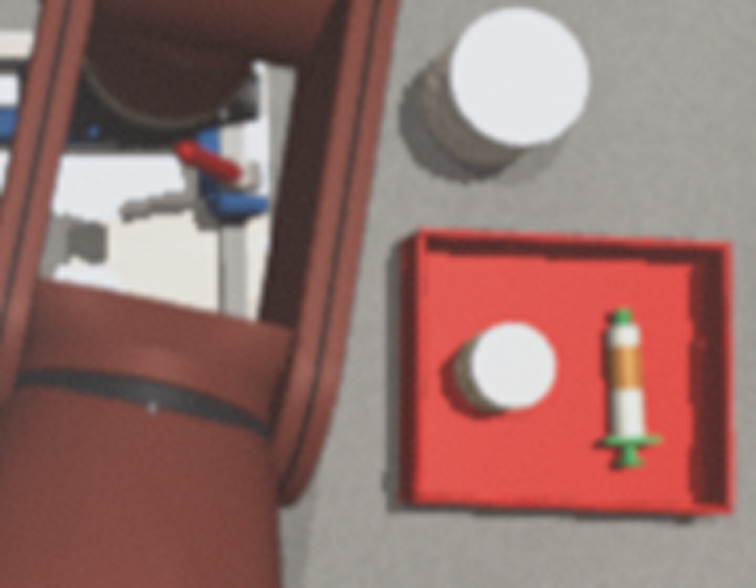

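>>> arm_command([
  {"dr": [0,0,0],"dp": [0,0.002,0.02],"hand": 0},
  {"dr": [0,0,0],"dp": [0,0.002,0.04],"hand": 0},
  {"dr": [0,0,0],"dp": [0,0.002,0.06],"hand": 0},
  {"dr": [0,0,0],"dp": [0,0.002,0.073],"hand": 0},
  {"dr": [0,0,0],"dp": [0,0.002,0.073],"hand": 0},
])

```text
t: 19.17
position: [608.7, -40.5, 144.6]
tool_rot: [-0.001, -3.136, -0.001]
wrist_force: [-1.4, 0.4, -0.4]
grip_width: 0.0
grasp_force: 0.0
```

>>> arm_command([
  {"dr": [0,0,0],"dp": [0,-0.005,0],"hand": 0},
  {"dr": [0,0,0],"dp": [0,-0.01,0],"hand": 0},
  {"dr": [0,0,0],"dp": [0,-0.015,0],"hand": 0},
  {"dr": [0,0,0],"dp": [0,-0.02,0],"hand": 0},
  {"dr": [0,0,0],"dp": [0,-0.025,0],"hand": 0},
])

```text
t: 19.58
position: [611.9, -65.5, 149.3]
tool_rot: [-0.001, 3.14, -0.0]
wrist_force: [0.1, 5.4, 4.2]
grip_width: -0.0
grasp_force: 3.5
```

>>> arm_command([
  {"dr": [0,0,0],"dp": [0,-0.005,0],"hand": 0},
  {"dr": [0,0,0],"dp": [0,-0.01,0],"hand": 0},
  {"dr": [0,0,0],"dp": [0,-0.015,0],"hand": 0},
  {"dr": [0,0,0],"dp": [0,-0.02,0],"hand": 0},
  {"dr": [0,0,0],"dp": [0,-0.025,0],"hand": 0},
])

```text
t: 20.0
position: [612.4, -89.8, 150.3]
tool_rot: [-0.002, 3.139, 0.0]
wrist_force: [-2.4, 5.8, 14.8]
grip_width: 0.2
grasp_force: 7.8
```

>>> arm_command([
  {"dr": [0,0,0],"dp": [0,-0.005,0],"hand": 0},
  {"dr": [0,0,0],"dp": [0,-0.01,0],"hand": 0},
  {"dr": [0,0,0],"dp": [0,-0.015,0],"hand": 0},
  {"dr": [0,0,0],"dp": [0,-0.02,0],"hand": 0},
  {"dr": [0,0,0],"dp": [0,-0.025,0],"hand": 0},
])

```text
t: 20.42
position: [613.6, -116.2, 151.1]
tool_rot: [-0.002, 3.136, -0.004]
wrist_force: [2.5, 0.3, 4.4]
grip_width: 0.4
grasp_force: 1.7
```

>>> arm_command([
  {"dr": [0,0,0],"dp": [0,-0.005,0],"hand": 0},
  {"dr": [0,0,0],"dp": [0,-0.01,0],"hand": 0},
  {"dr": [0,0,0],"dp": [0,-0.015,0],"hand": 0},
  {"dr": [0,0,0],"dp": [0,-0.02,0],"hand": 0},
  {"dr": [0,0,0],"dp": [0,-0.025,0],"hand": 0},
])

```text
t: 20.83
position: [610.5, -139.9, 146.9]
tool_rot: [0.002, -3.139, -0.001]
wrist_force: [-0.5, 1.5, -0.4]
grip_width: -0.2
grasp_force: 0.8
```

```bash
python3 - <<'E'
from h import *
need(611,-145,148,180)
w=vision.capture('wrist'); t=vision.capture('scene'); S=cam('scene'); q=proj(S,[[611,-137,150]])[0].astype(int)
a=cv2.resize(t[q[1]-32:q[1]+32,q[0]-42:q[0]+42],(480,366),interpolation=cv2.INTER_CUBIC); b=cv2.resize(w[200:440,180:460],(320,274))
o=np.zeros((366,800,3),np.uint8); o[:,:480]=a; o[:274,480:]=b; cv2.imwrite('pics/c1.png',o)
E
```

```text
pos [ 610.5 -139.9  146.9] xdir -179.9 t 20.8 F [-0.5  1.5 -0.4] grip -0.2 0.8
need dp [-0.0005 -0.0051 -0.0011] dr [ 0.  -0.1  0.1]
```

View pics/c1.png

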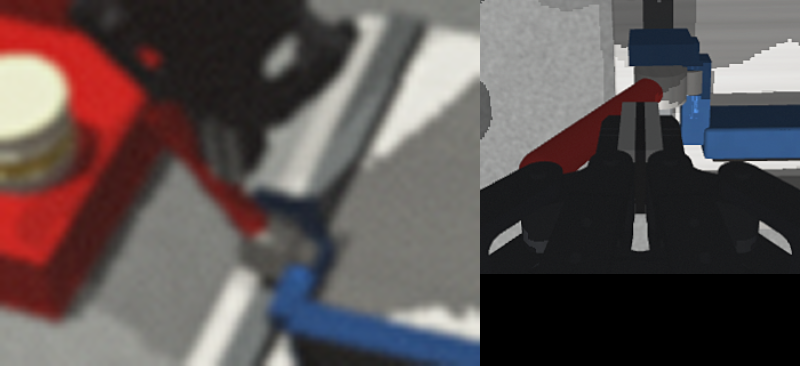

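>>> arm_command([
  {"dr": [0,0,0],"dp": [0,0.005,-0.02],"hand": 0},
  {"dr": [0,0,0],"dp": [0,0.005,-0.05],"hand": 0},
  {"dr": [0,0,0],"dp": [0,0.005,-0.075],"hand": 0.2},
  {"dr": [0,0,0],"dp": [0.003,0.035,-0.075],"hand": 0.5},
  {"dr": [0,0,0],"dp": [0.003,0.065,-0.075],"hand": 0.7},
])

```text
t: 21.35
position: [609.3, -76.2, 225.7]
tool_rot: [0.003, 3.137, -0.003]
wrist_force: [-0.5, 0.4, -0.3]
grip_width: 35.9
grasp_force: 0.0
```

>>> arm_command([
  {"dr": [0,0,0],"dp": [0.003,0.035,0],"hand": 0.7},
  {"dr": [0,0,0],"dp": [0.003,0.07,0],"hand": 0.7},
  {"dr": [0,0,0],"dp": [0.003,0.095,0],"hand": 0.7},
  {"dr": [0,0,0],"dp": [0.003,0.11,0],"hand": 0.7},
  {"dr": [0,0,0],"dp": [0.003,0.116,0],"hand": 0.7},
])

```text
t: 21.77
position: [605.0, 43.2, 223.0]
tool_rot: [0.005, -3.141, 0.0]
wrist_force: [-0.1, -0.4, 0.3]
grip_width: 59.7
grasp_force: 0.0
```

```bash
python3 - <<'E'
from m import *
for i in range(6): vision.capture('wrist')
need(604,41,118,180.8)
st=status.read_state(); im=vision.capture('wrist'); C=cam('wrist',st); cv2.imwrite('pics/w7.png',im)
print(proj(C,[[594,29,165],[594,53,165],[650,41,117],[540,-29,85]]).round(0).tolist())
K,d,W=C
print([(c.round(0),s) for c,s,p in blobs(im,(95,120,50),(130,255,255),80)])
E
```

```text
pos [605.3  39.7 222.9] xdir 180.0 t 22.1 F [ 0.3 -0.3 -0.3] grip 59.4 0.0
need dp [0.0013 0.0014 0.1049] dr [-0.  -0.  -0.8]
[[302.0, 238.0], [341.0, 238.0], [321.0, 288.0], [233.0, 145.0]]
[(array([284., 267.]), array([   63,   208,   439,    85, 13016], dtype=int32))]
```

View pics/w7.png

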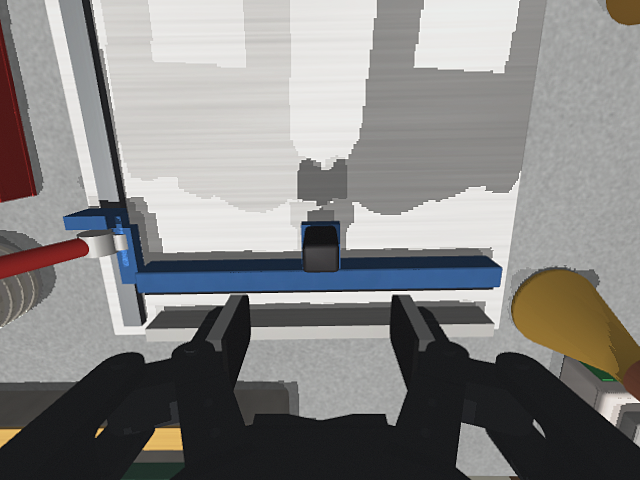

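>>> arm_command([
  {"dr": [0,0,-0.8],"dp": [0.001,0.0015,0.02],"hand": 0.7},
  {"dr": [0,0,-0.8],"dp": [0.001,0.0015,0.04],"hand": 0.7},
  {"dr": [0,0,-0.8],"dp": [0.001,0.0015,0.06],"hand": 0.7},
  {"dr": [0,0,-0.8],"dp": [0.001,0.0015,0.08],"hand": 0.7},
  {"dr": [0,0,-0.8],"dp": [0.001,0.0015,0.092],"hand": 0.7},
])

```text
t: 22.53
position: [603.0, 41.7, 128.5]
tool_rot: [0.021, -3.139, 0.0]
wrist_force: [-0.0, 0.7, -0.6]
grip_width: 59.7
grasp_force: 0.0
```

>>> arm_command([
  {"dr": [0,0,0],"dp": [0,0,0.007],"hand": 0.7},
  {"dr": [0,0,0],"dp": [0,0,0.013],"hand": 0.7},
  {"dr": [0,0,0],"dp": [0,0,0.013],"hand": 0.5},
  {"dr": [0,0,0],"dp": [0,0,0.013],"hand": 0.3},
  {"dr": [0,0,0],"dp": [0,0,0.013],"hand": 0.15},
], squeeze=35)

```text
t: 22.95
position: [605.1, 40.3, 119.5]
tool_rot: [-0.024, 3.139, -0.008]
wrist_force: [-0.5, -28.3, -0.6]
grip_width: 24.2
grasp_force: 13.9
```

>>> arm_command([
  {"dr": [0,0,0],"dp": [0,0,0],"hand": 0.15},
  {"dr": [0,0,0],"dp": [0.003,0,0],"hand": 0.15},
  {"dr": [0,0,0],"dp": [0.006,0,0],"hand": 0.15},
  {"dr": [0,0,0],"dp": [0.009,0,0],"hand": 0.15},
  {"dr": [0,0,0],"dp": [0.012,0,0],"hand": 0.15},
])

```text
t: 23.37
position: [593.8, 39.7, 119.6]
tool_rot: [-0.023, 3.138, -0.007]
wrist_force: [3.7, -10.3, -1.4]
grip_width: 23.0
grasp_force: 36.0
```

>>> arm_command([
  {"dr": [0,0,0],"dp": [0.008,-0.001,0],"hand": 0.15},
  {"dr": [0,0,0],"dp": [0.016,-0.001,0],"hand": 0.15},
  {"dr": [0,0,0],"dp": [0.024,-0.001,0],"hand": 0.15},
  {"dr": [0,0,0],"dp": [0.032,-0.001,0],"hand": 0.15},
  {"dr": [0,0,0],"dp": [0.04,-0.001,0],"hand": 0.15},
])

```text
t: 23.78
position: [553.7, 39.1, 119.6]
tool_rot: [-0.023, 3.137, -0.005]
wrist_force: [2.5, -6.6, -3.1]
grip_width: 23.5
grasp_force: 36.4
```

>>> arm_command([
  {"dr": [0,0,0],"dp": [0.008,0,0],"hand": 0.15},
  {"dr": [0,0,0],"dp": [0.016,0,0],"hand": 0.15},
  {"dr": [0,0,0],"dp": [0.024,0,0],"hand": 0.15},
  {"dr": [0,0,0],"dp": [0.032,0,0],"hand": 0.15},
  {"dr": [0,0,0],"dp": [0.038,0,0],"hand": 0.15},
])

```text
t: 24.2
position: [515.4, 38.4, 119.6]
tool_rot: [-0.023, 3.137, -0.005]
wrist_force: [2.2, -7.5, -2.5]
grip_width: 23.8
grasp_force: 36.3
```

>>> arm_command([
  {"dr": [0,0,0],"dp": [0.001,0,0],"hand": 0.15},
  {"dr": [0,0,0],"dp": [0.002,0,0],"hand": 0.15},
  {"dr": [0,0,0],"dp": [0.003,0,0],"hand": 0.15},
  {"dr": [0,0,0],"dp": [0.004,0,0],"hand": 0.15},
  {"dr": [0,0,0],"dp": [0.005,0,0],"hand": 0.15},
])

```text
t: 24.62
position: [510.8, 38.3, 119.6]
tool_rot: [-0.023, 3.138, -0.006]
wrist_force: [3.8, -7.6, -2.2]
grip_width: 23.4
grasp_force: 36.4
```

Keep drawing gently until the stop shows in the force.

>>> arm_command([
  {"dr": [0,0,0],"dp": [0.001,0,0],"hand": 0.15},
  {"dr": [0,0,0],"dp": [0.002,0,0],"hand": 0.15},
  {"dr": [0,0,0],"dp": [0.003,0,0],"hand": 0.15},
  {"dr": [0,0,0],"dp": [0.004,0,0],"hand": 0.15},
  {"dr": [0,0,0],"dp": [0.005,0,0],"hand": 0.15},
])

```text
t: 25.03
position: [505.9, 38.3, 119.6]
tool_rot: [-0.023, 3.137, -0.006]
wrist_force: [3.3, -7.9, -1.8]
grip_width: 23.3
grasp_force: 36.4
```

>>> arm_command([
  {"dr": [0,0,0],"dp": [0.0005,0,0],"hand": 0.15},
  {"dr": [0,0,0],"dp": [0.001,0,0],"hand": 0.15},
  {"dr": [0,0,0],"dp": [0.0015,0,0],"hand": 0.15},
  {"dr": [0,0,0],"dp": [0.002,0,0],"hand": 0.15},
  {"dr": [0,0,0],"dp": [0.0025,0,0],"hand": 0.15},
])

```text
t: 25.45
position: [503.4, 38.2, 119.6]
tool_rot: [-0.023, 3.137, -0.006]
wrist_force: [2.5, -7.6, -2.1]
grip_width: 23.3
grasp_force: 36.4
```

>>> arm_command([
  {"dr": [0,0,0],"dp": [0.0007,0,0],"hand": 0.15},
  {"dr": [0,0,0],"dp": [0.0014,0,0],"hand": 0.15},
  {"dr": [0,0,0],"dp": [0.0021,0,0],"hand": 0.15},
  {"dr": [0,0,0],"dp": [0.0028,0,0],"hand": 0.15},
  {"dr": [0,0,0],"dp": [0.0035,0,0],"hand": 0.15},
])

```text
t: 25.87
position: [500.8, 38.2, 119.6]
tool_rot: [-0.023, 3.135, -0.006]
wrist_force: [9.8, -6.7, -7.1]
grip_width: 23.4
grasp_force: 35.7
```

>>> arm_command([
  {"dr": [0,0,0],"dp": [0.0005,0,0],"hand": 0.15},
  {"dr": [0,0,0],"dp": [0.001,0,0],"hand": 0.15},
  {"dr": [0,0,0],"dp": [0.0015,0,0],"hand": 0.15},
  {"dr": [0,0,0],"dp": [0.002,0,0],"hand": 0.15},
  {"dr": [0,0,0],"dp": [0.0025,0,0],"hand": 0.15},
])

```text
t: 26.28
position: [500.9, 38.2, 119.7]
tool_rot: [-0.023, 3.129, -0.005]
wrist_force: [22.0, -6.9, -17.0]
grip_width: 23.4
grasp_force: 35.1
```

>>> arm_command([
  {"dr": [0,0,0],"dp": [-0.003,0,0],"hand": 0.4},
  {"dr": [0,0,0],"dp": [-0.003,0,0],"hand": 0.7},
  {"dr": [0,0,0],"dp": [-0.003,0,0],"hand": 0.7},
  {"dr": [0,0,0],"dp": [-0.003,0,-0.02],"hand": 0.7},
  {"dr": [0,0,0],"dp": [-0.003,0,-0.05],"hand": 0.7},
])

```text
t: 26.7
position: [495.8, 40.6, 165.7]
tool_rot: [0.024, -3.135, -0.001]
wrist_force: [-0.1, 0.1, 0.1]
grip_width: 60.1
grasp_force: 0.0
```

>>> arm_command([
  {"dr": [0,0,0],"dp": [0,0,-0.03],"hand": 1},
  {"dr": [0,0,0],"dp": [0.01,0.03,-0.05],"hand": 1},
  {"dr": [0,0,0],"dp": [0.02,0.065,-0.05],"hand": 1},
  {"dr": [0,0,0],"dp": [0.03,0.1,-0.05],"hand": 1},
  {"dr": [0,0,0],"dp": [0.04,0.135,-0.05],"hand": 1},
])

```text
t: 27.12
position: [456.3, 176.0, 219.4]
tool_rot: [-0.022, 3.139, 0.001]
wrist_force: [0.6, 0.8, 0.3]
grip_width: 85.5
grasp_force: 0.0
```

>>> arm_command([
  {"dr": [0,0,0],"dp": [0.01,0.035,0],"hand": 1},
  {"dr": [0,0,0],"dp": [0.02,0.07,0],"hand": 1},
  {"dr": [0,0,0],"dp": [0.03,0.105,0],"hand": 1},
  {"dr": [0,0,0],"dp": [0.04,0.135,0],"hand": 1},
  {"dr": [0,0,0],"dp": [0.045,0.155,0],"hand": 1},
])

```text
t: 27.53
position: [407.5, 331.7, 218.6]
tool_rot: [0.027, -3.141, -0.002]
wrist_force: [-0.1, 0.9, -0.0]
grip_width: 85.8
grasp_force: 0.0
```

```bash
cat > jars.py <<'E'
from m import *
def jars(im,C,z=85,lo=(0,0,140),hi=(180,60,255)):
    # light caps as round blobs 44-64 mm across at height z
    m=cv2.inRange(cv2.cvtColor(im,cv2.COLOR_BGR2HSV),lo,hi); m=cv2.morphologyEx(m,cv2.MORPH_OPEN,np.ones((3,3)))
    for c in cv2.findContours(m,cv2.RETR_EXTERNAL,cv2.CHAIN_APPROX_NONE)[0]:
        if len(c)<30: continue
        (u,v),r=cv2.minEnclosingCircle(c); a=cv2.contourArea(c)
        P=onz(C,[[u,v],[u+r,v],[u,v+r]],z); R_=np.linalg.norm(P[1]-P[0])
        if a>.65*np.pi*r*r and 20<R_<36: print('jar?',round(u),round(v),'at',P[0].round(1),'radius',R_.round(1))
E
python3 - <<'E'
from jars import *
for i in range(5): vision.capture('wrist')
need(412,328,100,180.8)
st=status.read_state(); im=vision.capture('wrist'); C=cam('wrist',st); cv2.imwrite('pics/w8.png',im)
print(proj(C,[[412,328,85],[494,405,85]]).round(0).tolist()); jars(im,C)
t=vision.capture('top'); cv2.imwrite('pics/top4.png',t); jars(t,cam('top')); s=vision.capture('scene'); cv2.imwrite('pics/scene4.png',s); print('scene'); jars(s,cam('scene'))
E
```

```text
pos [409.3 328.5 218.2] xdir -179.1 t 27.8 F [ 0.   0.6 -0.3] grip 85.9 0.0
need dp [-0.0027 -0.0004  0.1182] dr [-0.   0.   0.1]
[[319.0, 229.0], [403.0, 318.0]]
scene
jar? 208 222 at [ 500.8 -309.9   85. ] radius 25.4
```

```bash
python3 - <<'E'
import cv2,numpy as np
w=cv2.imread('pics/w8.png'); s=cv2.imread('pics/scene4.png')
o=np.zeros((600,800,3),np.uint8); o[:300,:400]=cv2.resize(w,(400,300)); o[:300,400:]=cv2.resize(s,(400,300),interpolation=cv2.INTER_AREA)
o[300:,:400]=cv2.resize(s[210:330,400:560],(400,300)); t=cv2.imread('pics/top4.png'); o[300:,400:]=cv2.resize(t[200:350,100:300],(400,300)); cv2.imwrite('pics/m8.png',o)
for (x,y) in ((319,229),(403,318)): print(cv2.cvtColor(w,cv2.COLOR_BGR2HSV)[y-10:y+11:5,x-10:x+11:10].tolist())
E
```

```text
[[[107, 10, 239], [109, 9, 238], [103, 8, 237]], [[107, 10, 239], [110, 10, 239], [100, 6, 236]], [[105, 9, 238], [105, 9, 238], [90, 3, 233]], [[100, 7, 235], [102, 5, 235], [75, 4, 234]], [[75, 4, 233], [90, 4, 233], [60, 2, 232]]]
[[[75, 4, 234], [45, 2, 231], [20, 3, 225]], [[30, 2, 230], [15, 4, 229], [20, 3, 228]], [[30, 3, 229], [30, 2, 230], [20, 3, 223]], [[20, 3, 229], [15, 5, 226], [23, 5, 225]], [[15, 5, 225], [15, 5, 224], [23, 5, 222]]]
```

View pics/m8.png

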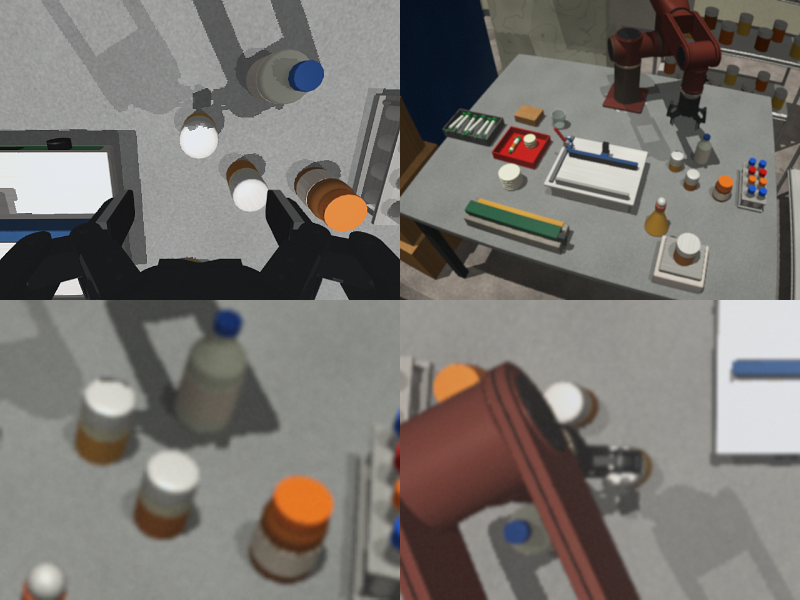

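```bash
python3 - <<'E'
from jars import *
# pose during w8: unchanged since
st=status.read_state(); C=cam('wrist',st); im=cv2.imread('pics/w8.png'); need(412,328,100,180.8)
jars(im,C,85,(0,0,205),(180,40,255))
E
```

```text
pos [409.8 327.9 218.1] xdir -179.2 t 27.9 F [ 0.3 -0.4 -0.2] grip 85.3 0.0
need dp [-2.200e-03  1.000e-04  1.181e-01] dr [-0.  0. -0.]
jar? 401 313 at [489.6 402.5  85. ] radius 25.2
jar? 317 224 at [407.9 326.2  85. ] radius 25.2
```

>>> arm_command([
  {"dr": [0,0,0],"dp": [0.001,-0.001,0.03],"hand": 1},
  {"dr": [0,0,0],"dp": [0.001,-0.001,0.06],"hand": 1},
  {"dr": [0,0,0],"dp": [0.001,-0.001,0.09],"hand": 1},
  {"dr": [0,0,0],"dp": [0.001,-0.001,0.11],"hand": 1},
  {"dr": [0,0,0],"dp": [0.001,-0.001,0.12],"hand": 1},
])

```text
t: 28.35
position: [406.9, 325.8, 94.8]
tool_rot: [0.021, -3.137, 0.004]
wrist_force: [-0.8, 0.3, -0.5]
grip_width: 85.4
grasp_force: 0.0
```

>>> arm_command([
  {"dr": [0,0,0],"dp": [0,0,0.02],"hand": 1},
  {"dr": [0,0,0],"dp": [0,0,0.04],"hand": 1},
  {"dr": [0,0,0],"dp": [0,0,0.06],"hand": 1},
  {"dr": [0,0,0],"dp": [0,0,0.075],"hand": 1},
  {"dr": [0,0,0],"dp": [0,0,0.083],"hand": 1},
])

```text
t: 28.77
position: [408.1, 326.9, 13.8]
tool_rot: [0.022, -3.14, 0.001]
wrist_force: [0.4, 0.4, -0.4]
grip_width: 85.2
grasp_force: 0.0
```

>>> arm_command([
  {"dr": [0,0,0],"dp": [0,0,0],"hand": 1},
  {"dr": [0,0,0],"dp": [0,0,0],"hand": 0.9},
  {"dr": [0,0,0],"dp": [0,0,0],"hand": 0.8},
  {"dr": [0,0,0],"dp": [0,0,0],"hand": 0.7},
  {"dr": [0,0,0],"dp": [0,0,0],"hand": 0.65},
], squeeze=28)

```text
t: 29.18
position: [409.4, 328.3, 16.5]
tool_rot: [-0.024, 3.139, 0.001]
wrist_force: [-0.2, -1.5, 3.7]
grip_width: 55.5
grasp_force: 11.4
```

>>> arm_command([
  {"dr": [0,0,0],"dp": [0,0,0],"hand": 0.6},
  {"dr": [0,0,0],"dp": [0,0,0],"hand": 0.55},
  {"dr": [0,0,0],"dp": [0,0,0],"hand": 0.55},
  {"dr": [0,0,0],"dp": [0,0,0],"hand": 0.55},
  {"dr": [0,0,0],"dp": [0,0,0],"hand": 0.55},
], squeeze=28)

```text
t: 29.6
position: [409.5, 328.3, 16.6]
tool_rot: [-0.024, 3.139, 0.001]
wrist_force: [-0.7, -2.3, 6.1]
grip_width: 55.7
grasp_force: 29.2
```

>>> arm_command([
  {"dr": [0,0,0],"dp": [0,0,-0.01],"hand": 0.55},
  {"dr": [0,0,0],"dp": [0,0,-0.03],"hand": 0.55},
  {"dr": [0,0,0],"dp": [0,0,-0.055],"hand": 0.55},
  {"dr": [0,0,0],"dp": [0,0,-0.08],"hand": 0.55},
  {"dr": [0,0,0],"dp": [0,0,-0.105],"hand": 0.55},
])

```text
t: 30.02
position: [407.6, 327.7, 121.2]
tool_rot: [0.024, -3.141, 0.0]
wrist_force: [0.6, 0.2, -3.0]
grip_width: 55.2
grasp_force: 30.7
```

>>> arm_command([
  {"dr": [0,0,0],"dp": [0,0,-0.025],"hand": 0.55},
  {"dr": [0,0,0],"dp": [-0.01,-0.014,-0.045],"hand": 0.55},
  {"dr": [0,0,0],"dp": [-0.025,-0.035,-0.048],"hand": 0.55},
  {"dr": [0,0,0],"dp": [-0.042,-0.06,-0.048],"hand": 0.55},
  {"dr": [0,0,0],"dp": [-0.059,-0.084,-0.048],"hand": 0.55},
])

```text
t: 30.43
position: [469.0, 244.3, 169.3]
tool_rot: [-0.026, 3.14, 0.001]
wrist_force: [-0.3, 0.4, -3.1]
grip_width: 55.0
grasp_force: 30.8
```

>>> arm_command([
  {"dr": [0,0,0],"dp": [-0.018,-0.026,0],"hand": 0.55},
  {"dr": [0,0,0],"dp": [-0.036,-0.052,0],"hand": 0.55},
  {"dr": [0,0,0],"dp": [-0.054,-0.078,0],"hand": 0.55},
  {"dr": [0,0,0],"dp": [-0.072,-0.104,0],"hand": 0.55},
  {"dr": [0,0,0],"dp": [-0.09,-0.13,0],"hand": 0.55},
])

```text
t: 30.85
position: [560.7, 114.9, 168.3]
tool_rot: [0.024, -3.141, -0.0]
wrist_force: [0.1, 0.2, -3.2]
grip_width: 55.2
grasp_force: 30.8
```

>>> arm_command([
  {"dr": [0,0,0],"dp": [-0.018,-0.026,0],"hand": 0.55},
  {"dr": [0,0,0],"dp": [-0.036,-0.052,0],"hand": 0.55},
  {"dr": [0,0,0],"dp": [-0.054,-0.078,0],"hand": 0.55},
  {"dr": [0,0,0],"dp": [-0.07,-0.1,0],"hand": 0.55},
  {"dr": [0,0,0],"dp": [-0.082,-0.115,0],"hand": 0.55},
])

```text
t: 31.27
position: [644.9, -0.0, 168.1]
tool_rot: [0.021, -3.141, 0.001]
wrist_force: [-0.9, 1.7, -3.0]
grip_width: 55.2
grasp_force: 30.8
```

>>> arm_command([
  {"dr": [0,0,0],"dp": [0,0,0],"hand": 0.55},
  {"dr": [0,0,0],"dp": [0,0,0],"hand": 0.55},
  {"dr": [0,0,0],"dp": [0,0,0],"hand": 0.55},
  {"dr": [0,0,0],"dp": [0,0,0.005],"hand": 0.55},
  {"dr": [0,0,0],"dp": [0,0,0.01],"hand": 0.55},
])

```text
t: 31.68
position: [644.0, 3.5, 158.1]
tool_rot: [-0.026, 3.141, 0.0]
wrist_force: [-0.4, -0.1, -2.6]
grip_width: 55.1
grasp_force: 30.9
```

```bash
python3 - <<'E'
from jars import *
need(645,2,103,180.8)
st=status.read_state(); im=vision.capture('wrist'); C=cam('wrist',st); cv2.imwrite('pics/w9.png',im)
t=vision.capture('top'); cv2.imwrite('pics/top9.png',t); jars(t,cam('top'),85)
# fence inner top edge and bar face edge in wrist view: column profiles
hsv=cv2.cvtColor(im,cv2.COLOR_BGR2HSV); b=cv2.inRange(hsv,(95,120,50),(130,255,255))
for u in (200,230,420,440,460):
    r=np.flatnonzero(b[:,u]); print(u,(r.min(),r.max(),onz(C,[[u,r.max()]],117).round(1).tolist()) if len(r) else None, im[::12,u].sum(1).tolist() if u==440 else '')
E
```

```text
pos [644.    3.5 158.1] xdir -179.1 t 31.7 F [-0.4 -0.1 -2.6] grip 55.1 30.9
need dp [-0.001  -0.0015  0.0551] dr [0.  0.  0.1]
200 (np.int64(50), np.int64(88), [[548.8, -59.2, 117.0]]) 
230 (np.int64(51), np.int64(88), [[548.5, -43.8, 117.0]]) 
420 (np.int64(11), np.int64(88), [[547.0, 53.7, 117.0]]) 
440 (np.int64(50), np.int64(87), [[546.4, 63.9, 117.0]]) [739, 701, 689, 703, 754, 296, 179, 172, 31, 418, 422, 407, 401, 419, 415, 434, 412, 407, 407, 418, 698, 689, 689, 694, 689, 306, 215, 152, 328, 83, 78, 80, 85, 81, 84, 73, 83, 83, 72, 73]
460 (np.int64(50), np.int64(87), [[546.3, 74.1, 117.0]])
```

>>> arm_command([
  {"dr": [0,0,0],"dp": [0,-0.001,0.012],"hand": 0.55},
  {"dr": [0,0,0],"dp": [0,-0.001,0.025],"hand": 0.55},
  {"dr": [0,0,0],"dp": [0,-0.001,0.035],"hand": 0.55},
  {"dr": [0,0,0],"dp": [0,-0.001,0.044],"hand": 0.55},
  {"dr": [0,0,0],"dp": [0,-0.001,0.05],"hand": 0.55},
])

```text
t: 32.2
position: [643.0, 1.5, 105.5]
tool_rot: [0.023, -3.138, -0.001]
wrist_force: [-1.0, -0.3, -3.1]
grip_width: 55.1
grasp_force: 30.9
```

>>> arm_command([
  {"dr": [0,0,0],"dp": [0,0,0.001],"hand": 0.55},
  {"dr": [0,0,0],"dp": [0,0,0.002],"hand": 0.55},
  {"dr": [0,0,0],"dp": [0,0,0.003],"hand": 0.55},
  {"dr": [0,0,0],"dp": [0,0,0.004],"hand": 0.55},
  {"dr": [0,0,0],"dp": [0,0,0.005],"hand": 0.55},
])

```text
t: 32.62
position: [644.8, 1.3, 103.7]
tool_rot: [-0.023, 3.14, -0.0]
wrist_force: [-0.1, -0.8, -1.6]
grip_width: 55.4
grasp_force: 30.9
```

>>> arm_command([
  {"dr": [0,0,0],"dp": [0,0,0.0003],"hand": 0.55},
  {"dr": [0,0,0],"dp": [0,0,0.0006],"hand": 0.55},
  {"dr": [0,0,0],"dp": [0,0,0.0009],"hand": 0.55},
  {"dr": [0,0,0],"dp": [0,0,0.0012],"hand": 0.55},
  {"dr": [0,0,0],"dp": [0,0,0.0015],"hand": 0.55},
])

```text
t: 33.03
position: [644.3, 1.4, 101.7]
tool_rot: [-0.024, 3.141, -0.0]
wrist_force: [-0.9, -0.1, 0.3]
grip_width: 55.8
grasp_force: 31.0
```

>>> arm_command([
  {"dr": [0,0,0],"dp": [0,0,0],"hand": 0.65},
  {"dr": [0,0,0],"dp": [0,0,0],"hand": 0.75},
  {"dr": [0,0,0],"dp": [0,0,0],"hand": 0.9},
  {"dr": [0,0,0],"dp": [0,0,0],"hand": 1},
  {"dr": [0,0,0],"dp": [0,0,0],"hand": 1},
])

```text
t: 33.45
position: [644.6, 1.3, 102.0]
tool_rot: [-0.023, 3.141, -0.0]
wrist_force: [-0.5, 0.7, -0.7]
grip_width: 85.2
grasp_force: 0.0
```

>>> arm_command([
  {"dr": [0,0,0],"dp": [0,0,-0.02],"hand": 1},
  {"dr": [0,0,0],"dp": [0,0,-0.045],"hand": 1},
  {"dr": [0,0,0],"dp": [0,0,-0.07],"hand": 1},
  {"dr": [0,0,0],"dp": [0,0,-0.1],"hand": 1},
  {"dr": [0,0,0],"dp": [0,0,-0.12],"hand": 1},
])

```text
t: 33.87
position: [645.2, 1.3, 224.9]
tool_rot: [-0.024, 3.138, -0.001]
wrist_force: [1.0, 0.5, 1.0]
grip_width: 85.5
grasp_force: 0.0
```

>>> arm_command([
  {"dr": [0,0,0],"dp": [0.01,0.03,0],"hand": 1},
  {"dr": [0,0,0],"dp": [0.02,0.065,0],"hand": 1},
  {"dr": [0,0,0],"dp": [0.035,0.1,0],"hand": 1},
  {"dr": [0,0,0],"dp": [0.05,0.135,0],"hand": 1},
  {"dr": [0,0,0],"dp": [0.065,0.17,0],"hand": 1},
])

```text
t: 34.28
position: [576.0, 171.7, 221.9]
tool_rot: [-0.022, 3.141, 0.0]
wrist_force: [0.4, 0.9, -0.1]
grip_width: 85.0
grasp_force: 0.0
```

>>> arm_command([
  {"dr": [0,0,0],"dp": [0.015,0.035,0],"hand": 1},
  {"dr": [0,0,0],"dp": [0.03,0.07,0],"hand": 1},
  {"dr": [0,0,0],"dp": [0.045,0.105,0],"hand": 1},
  {"dr": [0,0,0],"dp": [0.06,0.14,0],"hand": 1},
  {"dr": [0,0,0],"dp": [0.075,0.17,0],"hand": 1},
])

```text
t: 34.7
position: [498.1, 341.4, 222.0]
tool_rot: [-0.024, 3.141, 0.001]
wrist_force: [0.4, 0.4, -0.3]
grip_width: 85.2
grasp_force: 0.0
```

>>> arm_command([
  {"dr": [0,0,0],"dp": [0.01,0.03,0],"hand": 1},
  {"dr": [0,0,0],"dp": [0.018,0.05,0],"hand": 1},
  {"dr": [0,0,0],"dp": [0.018,0.06,0],"hand": 1},
  {"dr": [0,0,0],"dp": [0.018,0.06,0],"hand": 1},
  {"dr": [0,0,0],"dp": [0.018,0.06,0],"hand": 1},
])

```text
t: 35.12
position: [480.6, 398.6, 221.4]
tool_rot: [-0.025, 3.141, -0.001]
wrist_force: [0.0, -1.6, 0.3]
grip_width: 85.5
grasp_force: 0.0
```

```bash
python3 - <<'E'
from jars import *
for i in range(3): vision.capture('wrist')
need(491,403,15,180.8)
st=status.read_state(); im=vision.capture('wrist'); C=cam('wrist',st); cv2.imwrite('pics/w10.png',im)
jars(im,C,85,(0,0,205),(180,40,255))
t=vision.capture('top'); cv2.imwrite('pics/top10.png',t); print('top'); jars(t,cam('top'),170,(0,0,150))
s=vision.capture('scene'); cv2.imwrite('pics/scene10.png',s); print('scene,plane 170 then 85'); jars(s,cam('scene'),170); jars(s,cam('scene'),85)
E
```

```text
pos [481.1 397.6 221.5] xdir -179.2 t 35.3 F [-0.  -0.1  0.1] grip 85.0 0.0
need dp [-0.0099  0.0054  0.2065] dr [-0.  0. -0.]
jar? 327 235 at [489.7 404.5  85. ] radius 25.4
top
jar? 425 325 at [ 314.4 -211.9  170. ] radius 20.7
jar? 458 266 at [ 457.3 -294.8  170. ] radius 25.1
scene,plane 170 then 85
jar? 208 222 at [ 574.4 -259.8  170. ] radius 23.4
jar? 208 222 at [ 500.8 -309.9   85. ] radius 25.4
```

>>> arm_command([
  {"dr": [0,0,0],"dp": [-0.009,0.0065,0.03],"hand": 1},
  {"dr": [0,0,0],"dp": [-0.009,0.0065,0.06],"hand": 1},
  {"dr": [0,0,0],"dp": [-0.009,0.0065,0.09],"hand": 1},
  {"dr": [0,0,0],"dp": [-0.009,0.0065,0.11],"hand": 1},
  {"dr": [0,0,0],"dp": [-0.009,0.0065,0.12],"hand": 1},
])

```text
t: 35.83
position: [487.6, 403.7, 97.6]
tool_rot: [0.022, -3.137, 0.005]
wrist_force: [-0.7, -0.1, -0.9]
grip_width: 85.2
grasp_force: 0.0
```

>>> arm_command([
  {"dr": [0,0,0],"dp": [0,0,0.02],"hand": 1},
  {"dr": [0,0,0],"dp": [0,0,0.04],"hand": 1},
  {"dr": [0,0,0],"dp": [0,0,0.06],"hand": 1},
  {"dr": [0,0,0],"dp": [0,0,0.075],"hand": 1},
  {"dr": [0,0,0],"dp": [0,0,0.085],"hand": 1},
])

```text
t: 36.25
position: [489.1, 405.0, 15.5]
tool_rot: [0.023, -3.141, 0.001]
wrist_force: [-0.6, 0.1, 0.2]
grip_width: 85.4
grasp_force: 0.0
```

>>> arm_command([
  {"dr": [0,0,0],"dp": [0,0,0],"hand": 1},
  {"dr": [0,0,0],"dp": [0,0,0],"hand": 0.9},
  {"dr": [0,0,0],"dp": [0,0,0],"hand": 0.8},
  {"dr": [0,0,0],"dp": [0,0,0],"hand": 0.7},
  {"dr": [0,0,0],"dp": [0,0,0],"hand": 0.65},
], squeeze=28)

```text
t: 36.67
position: [490.3, 406.1, 18.3]
tool_rot: [-0.024, 3.139, 0.002]
wrist_force: [0.3, -1.5, 3.5]
grip_width: 55.8
grasp_force: 11.4
```

>>> arm_command([
  {"dr": [0,0,0],"dp": [0,0,0],"hand": 0.6},
  {"dr": [0,0,0],"dp": [0,0,0],"hand": 0.55},
  {"dr": [0,0,0],"dp": [0,0,0],"hand": 0.55},
  {"dr": [0,0,0],"dp": [0,0,0],"hand": 0.55},
  {"dr": [0,0,0],"dp": [0,0,0],"hand": 0.55},
], squeeze=28)

```text
t: 37.08
position: [490.4, 406.1, 18.4]
tool_rot: [-0.024, 3.139, 0.002]
wrist_force: [-0.9, -1.7, 6.1]
grip_width: 55.5
grasp_force: 29.9
```

>>> arm_command([
  {"dr": [0,0,0],"dp": [0,0,-0.01],"hand": 0.55},
  {"dr": [0,0,0],"dp": [0,0,-0.03],"hand": 0.55},
  {"dr": [0,0,0],"dp": [0,0,-0.055],"hand": 0.55},
  {"dr": [0,0,0],"dp": [0,0,-0.08],"hand": 0.55},
  {"dr": [0,0,0],"dp": [0,0,-0.105],"hand": 0.55},
])

```text
t: 37.5
position: [488.5, 405.4, 122.5]
tool_rot: [0.024, -3.14, 0.001]
wrist_force: [-0.8, 0.6, -2.8]
grip_width: 55.4
grasp_force: 30.4
```

>>> arm_command([
  {"dr": [0,0,0],"dp": [0,0,-0.025],"hand": 0.55},
  {"dr": [0,0,0],"dp": [-0.006,-0.014,-0.045],"hand": 0.55},
  {"dr": [0,0,0],"dp": [-0.016,-0.035,-0.048],"hand": 0.55},
  {"dr": [0,0,0],"dp": [-0.028,-0.06,-0.048],"hand": 0.55},
  {"dr": [0,0,0],"dp": [-0.04,-0.084,-0.048],"hand": 0.55},
])

```text
t: 37.92
position: [530.6, 321.8, 170.8]
tool_rot: [-0.026, 3.14, 0.001]
wrist_force: [1.3, 1.0, -2.8]
grip_width: 55.3
grasp_force: 30.5
```

>>> arm_command([
  {"dr": [0,0,0],"dp": [-0.012,-0.026,0],"hand": 0.55},
  {"dr": [0,0,0],"dp": [-0.024,-0.052,0],"hand": 0.55},
  {"dr": [0,0,0],"dp": [-0.036,-0.078,0],"hand": 0.55},
  {"dr": [0,0,0],"dp": [-0.048,-0.104,0],"hand": 0.55},
  {"dr": [0,0,0],"dp": [-0.06,-0.13,0],"hand": 0.55},
])

```text
t: 38.33
position: [592.4, 191.9, 169.7]
tool_rot: [0.024, -3.141, -0.0]
wrist_force: [0.1, 1.0, -2.4]
grip_width: 55.2
grasp_force: 30.5
```

>>> arm_command([
  {"dr": [0,0,0],"dp": [-0.012,-0.024,0],"hand": 0.55},
  {"dr": [0,0,0],"dp": [-0.024,-0.048,0],"hand": 0.55},
  {"dr": [0,0,0],"dp": [-0.036,-0.07,0],"hand": 0.55},
  {"dr": [0,0,0],"dp": [-0.046,-0.088,0],"hand": 0.55},
  {"dr": [0,0,0],"dp": [-0.05,-0.097,0],"hand": 0.55},
])

```text
t: 38.75
position: [644.6, 94.4, 169.6]
tool_rot: [-0.02, 3.141, -0.001]
wrist_force: [-0.6, 0.4, -1.7]
grip_width: 55.4
grasp_force: 30.5
```

>>> arm_command([
  {"dr": [0,0,0],"dp": [0,0,0],"hand": 0.55},
  {"dr": [0,0,0],"dp": [0,0,0],"hand": 0.55},
  {"dr": [0,0,0],"dp": [0,0,0],"hand": 0.55},
  {"dr": [0,0,0],"dp": [0,0,0.005],"hand": 0.55},
  {"dr": [0,0,0],"dp": [0,0,0.01],"hand": 0.55},
])

```text
t: 39.17
position: [643.6, 98.2, 159.6]
tool_rot: [-0.026, 3.141, 0.0]
wrist_force: [0.3, -0.1, -1.7]
grip_width: 55.3
grasp_force: 30.5
```

```bash
python3 - <<'E'
from jars import *
need(645,97,103.5,180.8)
st=status.read_state(); im=vision.capture('wrist'); C=cam('wrist',st); cv2.imwrite('pics/w11.png',im); jars(im,C,170,(0,0,190),(180,40,255)); print(proj(C,[[645,1.3,170],[645,1.3,85]]).round(0).tolist())
E
```

```text
pos [643.6  98.2 159.6] xdir -179.1 t 39.2 F [ 0.3 -0.1 -1.7] grip 55.3 30.5
need dp [-0.0013 -0.0012  0.0561] dr [0.  0.  0.1]
[[105.0, 304.0], [177.0, 247.0]]
```

>>> arm_command([
  {"dr": [0,0,0],"dp": [-0.001,0,0.012],"hand": 0.55},
  {"dr": [0,0,0],"dp": [-0.001,0,0.025],"hand": 0.55},
  {"dr": [0,0,0],"dp": [-0.001,0,0.035],"hand": 0.55},
  {"dr": [0,0,0],"dp": [-0.001,0,0.044],"hand": 0.55},
  {"dr": [0,0,0],"dp": [-0.001,0,0.05],"hand": 0.55},
])

```text
t: 39.63
position: [643.7, 96.8, 107.0]
tool_rot: [0.023, -3.139, 0.0]
wrist_force: [-0.3, 0.2, -3.3]
grip_width: 55.6
grasp_force: 30.5
```

>>> arm_command([
  {"dr": [0,0,0],"dp": [0,0,0.001],"hand": 0.55},
  {"dr": [0,0,0],"dp": [0,0,0.002],"hand": 0.55},
  {"dr": [0,0,0],"dp": [0,0,0.003],"hand": 0.55},
  {"dr": [0,0,0],"dp": [0,0,0.004],"hand": 0.55},
  {"dr": [0,0,0],"dp": [0,0,0.005],"hand": 0.55},
])

```text
t: 40.05
position: [645.4, 96.9, 105.3]
tool_rot: [-0.023, 3.14, 0.0]
wrist_force: [-0.2, -0.0, -2.6]
grip_width: 55.4
grasp_force: 30.5
```

>>> arm_command([
  {"dr": [0,0,0],"dp": [0,0,0.0003],"hand": 0.55},
  {"dr": [0,0,0],"dp": [0,0,0.0006],"hand": 0.55},
  {"dr": [0,0,0],"dp": [0,0,0.0009],"hand": 0.55},
  {"dr": [0,0,0],"dp": [0,0,0.0012],"hand": 0.55},
  {"dr": [0,0,0],"dp": [0,0,0.0015],"hand": 0.55},
])

```text
t: 40.47
position: [645.0, 96.9, 103.5]
tool_rot: [-0.023, 3.141, 0.0]
wrist_force: [-2.3, -0.9, 1.9]
grip_width: 55.5
grasp_force: 30.6
```

>>> arm_command([
  {"dr": [0,0,0],"dp": [0,0,0],"hand": 0.65},
  {"dr": [0,0,0],"dp": [0,0,0],"hand": 0.75},
  {"dr": [0,0,0],"dp": [0,0,0],"hand": 0.85},
  {"dr": [0,0,0],"dp": [0,0,0],"hand": 0.85},
  {"dr": [0,0,0],"dp": [0,0,0],"hand": 0.85},
])

```text
t: 40.88
position: [645.0, 96.9, 103.2]
tool_rot: [-0.023, 3.141, 0.0]
wrist_force: [0.9, -0.6, -0.9]
grip_width: 72.1
grasp_force: 0.0
```

>>> arm_command([
  {"dr": [0,0,0],"dp": [0,0,-0.02],"hand": 0.85},
  {"dr": [0,0,0],"dp": [0,0,-0.045],"hand": 0.85},
  {"dr": [0,0,0],"dp": [0,0,-0.07],"hand": 0.85},
  {"dr": [0,0,0],"dp": [0,0,-0.1],"hand": 0.85},
  {"dr": [0,0,0],"dp": [0,0,-0.118],"hand": 0.85},
])

```text
t: 41.3
position: [646.0, 96.9, 224.7]
tool_rot: [-0.023, 3.138, 0.0]
wrist_force: [-0.4, -0.4, 0.1]
grip_width: 72.8
grasp_force: 0.0
```

>>> arm_command([
  {"dr": [0,0,0],"dp": [0.035,-0.014,0],"hand": 0.7},
  {"dr": [0,0,0],"dp": [0.07,-0.028,0],"hand": 0.7},
  {"dr": [0,0,0],"dp": [0.105,-0.042,0],"hand": 0.7},
  {"dr": [0,0,0],"dp": [0.13,-0.05,0],"hand": 0.7},
  {"dr": [0,0,0],"dp": [0.145,-0.0565,0],"hand": 0.7},
])

```text
t: 41.72
position: [498.3, 37.7, 221.0]
tool_rot: [0.023, -3.141, 0.0]
wrist_force: [1.0, 0.3, -0.1]
grip_width: 59.6
grasp_force: 0.0
```

>>> arm_command([
  {"dr": [0,0,0],"dp": [0,0,0],"hand": 0.7},
  {"dr": [0,0,0],"dp": [0,0,0],"hand": 0.7},
  {"dr": [0,0,0],"dp": [0,0,0],"hand": 0.7},
  {"dr": [0,0,0],"dp": [0,0,0],"hand": 0.7},
  {"dr": [0,0,0],"dp": [0,0,0],"hand": 0.7},
])

```text
t: 42.13
position: [501.4, 38.5, 220.9]
tool_rot: [0.024, -3.141, -0.0]
wrist_force: [0.5, 0.5, -0.2]
grip_width: 60.0
grasp_force: 0.0
```

```bash
python3 - <<'E'
from jars import *
need(501,38.5,119.5,180.8)
st=status.read_state(); im=vision.capture('wrist'); C=cam('wrist',st); cv2.imwrite('pics/w12.png',im)
print('handle top corners expected',proj(C,[[491,27,165],[491,51,165],[511,27,165],[511,51,165]]).round(0).tolist())
g=im.sum(2)
q=proj(C,[[491,39,165]])[0].astype(int); print('dark run', [(int(v),np.flatnonzero(g[v]<160).tolist()[:1],) for v in ()])
for v in (q[1]+6,q[1]+12): 
    r=np.flatnonzero(g[v,q[0]-50:q[0]+50]<190)+q[0]-50; print(v,r.min() if len(r) else None,r.max() if len(r) else None)
s=vision.capture('scene'); cv2.imwrite('pics/scene12.png',s); S=cam('scene'); print(proj(S,[[645,1,170],[645,97,170],[645,1,85]]).round(0).tolist())
for z in(170,): jars(s[:, :],S,z,(0,0,165),(180,40,255))
E
```

```text
pos [501.4  38.5 220.9] xdir -179.1 t 42.1 F [ 0.5  0.5 -0.2] grip 60.0 0.0
need dp [ 0.0004 -0.      0.1014] dr [ 0.  -0.   0.1]
handle top corners expected [[301.0, 240.0], [340.0, 240.0], [301.0, 270.0], [339.0, 270.0]]
dark run []
246 301 338
252 301 337
[[295.0, 265.0], [334.0, 274.0], [297.0, 287.0]]
```

>>> arm_command([
  {"dr": [0,0,0],"dp": [0,-0.0005,0.02],"hand": 0.7},
  {"dr": [0,0,0],"dp": [0,-0.0005,0.04],"hand": 0.7},
  {"dr": [0,0,0],"dp": [0,-0.0005,0.06],"hand": 0.7},
  {"dr": [0,0,0],"dp": [0,-0.0005,0.08],"hand": 0.7},
  {"dr": [0,0,0],"dp": [0,-0.0005,0.092],"hand": 0.7},
])

```text
t: 42.65
position: [499.6, 38.0, 126.6]
tool_rot: [0.024, -3.138, -0.0]
wrist_force: [-0.7, 0.2, -0.1]
grip_width: 59.6
grasp_force: 0.0
```

>>> arm_command([
  {"dr": [0,0,0],"dp": [0,0,0.005],"hand": 0.7},
  {"dr": [0,0,0],"dp": [0,0,0.01],"hand": 0.7},
  {"dr": [0,0,0],"dp": [0,0,0.01],"hand": 0.5},
  {"dr": [0,0,0],"dp": [0,0,0.01],"hand": 0.3},
  {"dr": [0,0,0],"dp": [0,0,0.01],"hand": 0.15},
], squeeze=35)

```text
t: 43.07
position: [501.6, 37.9, 120.3]
tool_rot: [-0.023, 3.14, 0.001]
wrist_force: [-3.0, 20.8, 11.4]
grip_width: 23.9
grasp_force: 12.2
```

>>> arm_command([
  {"dr": [0,0,0],"dp": [0,0,0],"hand": 0.15},
  {"dr": [0,0,0],"dp": [-0.003,0,0],"hand": 0.15},
  {"dr": [0,0,0],"dp": [-0.007,0,0],"hand": 0.15},
  {"dr": [0,0,0],"dp": [-0.012,0,0],"hand": 0.15},
  {"dr": [0,0,0],"dp": [-0.017,0,0],"hand": 0.15},
])

```text
t: 43.48
position: [518.3, 38.5, 120.4]
tool_rot: [-0.024, 3.14, 0.001]
wrist_force: [-2.7, 3.5, 4.5]
grip_width: 23.1
grasp_force: 36.8
```

>>> arm_command([
  {"dr": [0,0,0],"dp": [-0.005,0,0],"hand": 0.15},
  {"dr": [0,0,0],"dp": [-0.01,0,0],"hand": 0.15},
  {"dr": [0,0,0],"dp": [-0.015,0,0],"hand": 0.15},
  {"dr": [0,0,0],"dp": [-0.02,0,0],"hand": 0.15},
  {"dr": [0,0,0],"dp": [-0.025,0,0],"hand": 0.15},
])

```text
t: 43.9
position: [543.4, 38.9, 120.4]
tool_rot: [-0.024, 3.14, 0.001]
wrist_force: [-2.5, 3.3, 6.2]
grip_width: 23.3
grasp_force: 36.7
```

>>> arm_command([
  {"dr": [0,0,0],"dp": [-0.004,0,0],"hand": 0.15},
  {"dr": [0,0,0],"dp": [-0.008,0,0],"hand": 0.15},
  {"dr": [0,0,0],"dp": [-0.012,0,0],"hand": 0.15},
  {"dr": [0,0,0],"dp": [-0.016,0,0],"hand": 0.15},
  {"dr": [0,0,0],"dp": [-0.018,0,0],"hand": 0.15},
])

```text
t: 44.32
position: [561.6, 39.2, 120.4]
tool_rot: [-0.024, 3.14, 0.001]
wrist_force: [-3.0, 3.5, 5.6]
grip_width: 23.6
grasp_force: 36.8
```

>>> arm_command([
  {"dr": [0,0,0],"dp": [-0.001,0,0],"hand": 0.15},
  {"dr": [0,0,0],"dp": [-0.002,0,0],"hand": 0.15},
  {"dr": [0,0,0],"dp": [-0.003,0,0],"hand": 0.15},
  {"dr": [0,0,0],"dp": [-0.004,0,0],"hand": 0.15},
  {"dr": [0,0,0],"dp": [-0.005,0,0],"hand": 0.15},
])

```text
t: 44.73
position: [566.3, 39.3, 120.4]
tool_rot: [-0.024, 3.14, 0.001]
wrist_force: [-2.7, 3.9, 5.9]
grip_width: 23.5
grasp_force: 36.7
```

>>> arm_command([
  {"dr": [0,0,0],"dp": [-0.001,0,0],"hand": 0.15},
  {"dr": [0,0,0],"dp": [-0.002,0,0],"hand": 0.15},
  {"dr": [0,0,0],"dp": [-0.003,0,0],"hand": 0.15},
  {"dr": [0,0,0],"dp": [-0.004,0,0],"hand": 0.15},
  {"dr": [0,0,0],"dp": [-0.005,0,0],"hand": 0.15},
])

```text
t: 45.15
position: [571.0, 39.4, 120.4]
tool_rot: [-0.024, 3.141, 0.001]
wrist_force: [-4.6, 3.1, 7.4]
grip_width: 23.4
grasp_force: 36.8
```

>>> arm_command([
  {"dr": [0,0,0],"dp": [-0.001,0,0],"hand": 0.15},
  {"dr": [0,0,0],"dp": [-0.002,0,0],"hand": 0.15},
  {"dr": [0,0,0],"dp": [-0.003,0,0],"hand": 0.15},
  {"dr": [0,0,0],"dp": [-0.004,0,0],"hand": 0.15},
  {"dr": [0,0,0],"dp": [-0.005,0,0],"hand": 0.15},
])

```text
t: 45.57
position: [575.7, 39.4, 120.4]
tool_rot: [-0.024, 3.141, 0.001]
wrist_force: [-6.0, 3.5, 8.1]
grip_width: 23.4
grasp_force: 37.0
```

>>> arm_command([
  {"dr": [0,0,0],"dp": [-0.0006,0,0],"hand": 0.15},
  {"dr": [0,0,0],"dp": [-0.0012,0,0],"hand": 0.15},
  {"dr": [0,0,0],"dp": [-0.0018,0,0],"hand": 0.15},
  {"dr": [0,0,0],"dp": [-0.0024,0,0],"hand": 0.15},
  {"dr": [0,0,0],"dp": [-0.003,0,0],"hand": 0.15},
])

```text
t: 45.98
position: [578.7, 39.5, 120.4]
tool_rot: [-0.024, 3.141, 0.001]
wrist_force: [-5.2, 3.8, 7.1]
grip_width: 23.3
grasp_force: 37.0
```

>>> arm_command([
  {"dr": [0,0,0],"dp": [-0.0003,0,0],"hand": 0.15},
  {"dr": [0,0,0],"dp": [-0.0006,0,0],"hand": 0.15},
  {"dr": [0,0,0],"dp": [-0.0009,0,0],"hand": 0.15},
  {"dr": [0,0,0],"dp": [-0.0012,0,0],"hand": 0.15},
  {"dr": [0,0,0],"dp": [-0.0015,0,0],"hand": 0.15},
])

```text
t: 46.4
position: [580.1, 39.5, 120.4]
tool_rot: [0.024, -3.141, -0.001]
wrist_force: [-5.2, 2.7, 8.0]
grip_width: 23.6
grasp_force: 36.9
```

>>> arm_command([
  {"dr": [0,0,0],"dp": [-0.0004,0,0],"hand": 0.15},
  {"dr": [0,0,0],"dp": [-0.0008,0,0],"hand": 0.15},
  {"dr": [0,0,0],"dp": [-0.0012,0,0],"hand": 0.15},
  {"dr": [0,0,0],"dp": [-0.0016,0,0],"hand": 0.15},
  {"dr": [0,0,0],"dp": [-0.002,0,0],"hand": 0.15},
])

```text
t: 46.82
position: [582.2, 39.5, 120.4]
tool_rot: [-0.024, 3.141, 0.001]
wrist_force: [-5.8, 3.9, 7.9]
grip_width: 23.8
grasp_force: 37.0
```

```bash
python3 - <<'E'
from jars import *
need(0,0,0)
w=vision.capture('wrist'); s=vision.capture('scene'); t=vision.capture('top'); cv2.imwrite('pics/w13.png',w); cv2.imwrite('pics/scene13.png',s); cv2.imwrite('pics/top13.png',t)
o=np.zeros((600,800,3),np.uint8); o[:300,:400]=cv2.resize(w,(400,300),interpolation=cv2.INTER_AREA); o[:,400:]=cv2.resize(s[200:335,255:345],(400,600),interpolation=cv2.INTER_CUBIC)
o[300:,:400]=cv2.resize(t[160:265,250:390],(400,300),interpolation=cv2.INTER_CUBIC); cv2.imwrite('pics/m13.png',o)
E
```

```text
pos [582.2  39.5 120.4] xdir -179.1 t 46.8 F [-5.8  3.9  7.9] grip 23.8 37.0
need dp [ 0.5827 -0.0307  0.1203] dr [0.  0.  0.1]
```

View pics/m13.png

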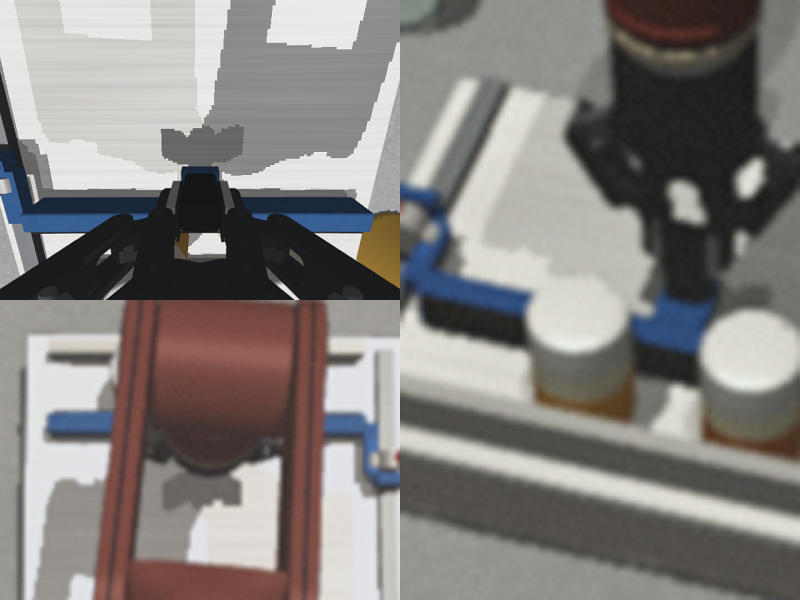

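>>> arm_command([
  {"dr": [0,0,0],"dp": [-0.0004,0,0],"hand": 0.15},
  {"dr": [0,0,0],"dp": [-0.0008,0,0],"hand": 0.15},
  {"dr": [0,0,0],"dp": [-0.0012,0,0],"hand": 0.15},
  {"dr": [0,0,0],"dp": [-0.0016,0,0],"hand": 0.15},
  {"dr": [0,0,0],"dp": [-0.002,0,0],"hand": 0.15},
])

```text
t: 47.38
position: [582.6, 39.5, 120.4]
tool_rot: [0.024, -3.138, -0.001]
wrist_force: [-14.7, 2.2, 13.3]
grip_width: 23.5
grasp_force: 37.7
```

>>> arm_command([
  {"dr": [0,0,0],"dp": [-0.0005,0,0],"hand": 0.15},
  {"dr": [0,0,0],"dp": [-0.0005,0,0],"hand": 0.15},
  {"dr": [0,0,0],"dp": [-0.0005,0,0],"hand": 0.4},
  {"dr": [0,0,0],"dp": [-0.0005,0,0],"hand": 0.7},
  {"dr": [0,0,0],"dp": [-0.0005,0,0],"hand": 0.7},
])

```text
t: 47.8
position: [585.1, 38.7, 119.2]
tool_rot: [-0.023, 3.141, -0.001]
wrist_force: [0.1, 0.6, 0.0]
grip_width: 57.3
grasp_force: 0.0
```

>>> arm_command([
  {"dr": [0,0,0],"dp": [0.002,0,-0.01],"hand": 0.7},
  {"dr": [0,0,0],"dp": [0.002,0,-0.035],"hand": 0.7},
  {"dr": [0,0,0],"dp": [0.002,0,-0.065],"hand": 0.4},
  {"dr": [0,0,0],"dp": [0.002,0,-0.09],"hand": 0.2},
  {"dr": [0,0,0],"dp": [0.002,0,-0.103],"hand": 0},
])

```text
t: 48.22
position: [584.5, 38.7, 226.7]
tool_rot: [-0.023, 3.136, -0.001]
wrist_force: [0.9, -0.1, -0.2]
grip_width: 24.1
grasp_force: 0.0
```

>>> arm_command([
  {"dr": [0,0,0],"dp": [0,-0.03,0],"hand": 0},
  {"dr": [0,0,0],"dp": [0,-0.06,0],"hand": 0},
  {"dr": [0,0,0],"dp": [0,-0.09,0],"hand": 0},
  {"dr": [0,0,0],"dp": [0,-0.12,0],"hand": 0},
  {"dr": [0,0,0],"dp": [0,-0.15,0],"hand": 0},
])

```text
t: 48.63
position: [584.6, -112.4, 221.9]
tool_rot: [0.024, -3.141, 0.0]
wrist_force: [-0.0, -0.5, -0.1]
grip_width: 0.0
grasp_force: 0.0
```

>>> arm_command([
  {"dr": [0,0,0],"dp": [0,-0.03,0],"hand": 0},
  {"dr": [0,0,0],"dp": [0,-0.06,0],"hand": 0},
  {"dr": [0,0,0],"dp": [0,-0.09,0],"hand": 0},
  {"dr": [0,0,0],"dp": [0,-0.115,0],"hand": 0},
  {"dr": [0,0,0],"dp": [0,-0.13,0],"hand": 0},
])

```text
t: 49.05
position: [586.3, -243.9, 221.6]
tool_rot: [0.02, -3.141, 0.001]
wrist_force: [-0.5, -0.7, -0.2]
grip_width: 0.3
grasp_force: 0.0
```

```bash
python3 - <<'E'
from jars import *
for i in range(4): vision.capture('wrist')
need(589,-240,148,180.8)
st=status.read_state(); im=vision.capture('wrist'); C=cam('wrist',st); cv2.imwrite('pics/w14.png',im)
hsv=cv2.cvtColor(im,cv2.COLOR_BGR2HSV); m=cv2.inRange(hsv,(0,130,50),(8,255,255))|cv2.inRange(hsv,(172,130,50),(180,255,255))
n,l,s,c=cv2.connectedComponentsWithStats(m)
for i in range(1,n):
    if s[i,4]>150: print(s[i],c[i].round(0))
print('expected tip, pivot',proj(C,[[589,-189,186],[589,-138,118]]).round(0).tolist())
b=cv2.inRange(hsv,(95,120,50),(130,255,255)); r=[(u,np.flatnonzero(b[:,u])) for u in (560,600,630)]
print([(u,x.min(),x.max(),onz(C,[[u,x.max()]],117).round(1).tolist()) for u,x in r if len(x)])
E
```

```text
pos [ 586.7 -240.5  221.7] xdir -179.2 t 49.2 F [-0.1  1.4  0.3] grip 0.1 0.0
need dp [-0.0023  0.0004  0.0737] dr [ 0.1 -0.   0. ]
[   43     0   262   222 44879] [181. 110.]
[ 427  234   44   54 1235] [448. 261.]
expected tip, pivot [[408.0, 272.0], [454.0, 240.0]]
[(560, np.int64(259), np.int64(290), [[629.7, -48.5, 117.0]]), (600, np.int64(259), np.int64(290), [[629.2, -17.0, 117.0]]), (630, np.int64(259), np.int64(289), [[628.0, 6.2, 117.0]])]
```

>>> arm_command([
  {"dr": [0,0,0],"dp": [-0.004,0,0.02],"hand": 0},
  {"dr": [0,0,0],"dp": [-0.004,0,0.04],"hand": 0},
  {"dr": [0,0,0],"dp": [-0.004,0,0.06],"hand": 0},
  {"dr": [0,0,0],"dp": [-0.004,0,0.073],"hand": 0},
  {"dr": [0,0,0],"dp": [-0.004,0,0.073],"hand": 0},
])

```text
t: 49.72
position: [589.0, -238.3, 145.2]
tool_rot: [0.026, -3.136, -0.005]
wrist_force: [-0.8, 0.7, -1.1]
grip_width: -0.0
grasp_force: 0.0
```

>>> arm_command([
  {"dr": [0,0,0],"dp": [0,0.006,0],"hand": 0},
  {"dr": [0,0,0],"dp": [0,0.012,0],"hand": 0},
  {"dr": [0,0,0],"dp": [0,0.018,0],"hand": 0},
  {"dr": [0,0,0],"dp": [0,0.024,0],"hand": 0},
  {"dr": [0,0,0],"dp": [0,0.03,0],"hand": 0},
])

```text
t: 50.13
position: [591.0, -210.3, 150.3]
tool_rot: [-0.024, 3.14, -0.001]
wrist_force: [-0.3, 0.8, 0.1]
grip_width: 0.1
grasp_force: 0.0
```

>>> arm_command([
  {"dr": [0,0,0],"dp": [0,0.005,0],"hand": 0},
  {"dr": [0,0,0],"dp": [0,0.01,0],"hand": 0},
  {"dr": [0,0,0],"dp": [0,0.015,0],"hand": 0},
  {"dr": [0,0,0],"dp": [0,0.02,0],"hand": 0},
  {"dr": [0,0,0],"dp": [0,0.025,0],"hand": 0},
])

```text
t: 50.55
position: [590.5, -186.4, 149.8]
tool_rot: [-0.023, 3.14, -0.003]
wrist_force: [0.5, -2.9, 2.3]
grip_width: -0.1
grasp_force: 1.4
```

>>> arm_command([
  {"dr": [0,0,0],"dp": [0,0.005,0],"hand": 0},
  {"dr": [0,0,0],"dp": [0,0.01,0],"hand": 0},
  {"dr": [0,0,0],"dp": [0,0.015,0],"hand": 0},
  {"dr": [0,0,0],"dp": [0,0.02,0],"hand": 0},
  {"dr": [0,0,0],"dp": [0,0.025,0],"hand": 0},
])

```text
t: 50.97
position: [590.9, -162.0, 151.9]
tool_rot: [-0.023, 3.138, -0.004]
wrist_force: [-2.5, -4.5, 13.7]
grip_width: -0.4
grasp_force: 6.8
```

>>> arm_command([
  {"dr": [0,0,0],"dp": [0,0.004,0],"hand": 0},
  {"dr": [0,0,0],"dp": [0,0.008,0],"hand": 0},
  {"dr": [0,0,0],"dp": [0,0.012,0],"hand": 0},
  {"dr": [0,0,0],"dp": [0,0.016,0],"hand": 0},
  {"dr": [0,0,0],"dp": [0,0.02,0],"hand": 0},
])

```text
t: 51.38
position: [590.3, -140.7, 150.3]
tool_rot: [-0.023, 3.139, -0.001]
wrist_force: [1.4, -2.0, 2.0]
grip_width: 0.1
grasp_force: 0.9
```

>>> arm_command([
  {"dr": [0,0,0],"dp": [0,0.004,0],"hand": 0},
  {"dr": [0,0,0],"dp": [0,0.008,0],"hand": 0},
  {"dr": [0,0,0],"dp": [0,0.012,0],"hand": 0},
  {"dr": [0,0,0],"dp": [0,0.016,0],"hand": 0},
  {"dr": [0,0,0],"dp": [0,0.02,0],"hand": 0},
])

```text
t: 51.8
position: [588.4, -121.0, 148.2]
tool_rot: [0.023, -3.14, 0.001]
wrist_force: [0.0, -5.8, -1.6]
grip_width: 0.3
grasp_force: 2.7
```

>>> arm_command([
  {"dr": [0,0,0],"dp": [0,0.002,0],"hand": 0},
  {"dr": [0,0,0],"dp": [0,0.004,0],"hand": 0},
  {"dr": [0,0,0],"dp": [0,0.006,0],"hand": 0},
  {"dr": [0,0,0],"dp": [0,0.008,0],"hand": 0},
  {"dr": [0,0,0],"dp": [0,0.008,0],"hand": 0},
])

```text
t: 52.22
position: [588.9, -112.2, 149.0]
tool_rot: [0.024, -3.141, -0.002]
wrist_force: [0.5, 0.7, 0.1]
grip_width: 0.2
grasp_force: 0.0
```

>>> arm_command([
  {"dr": [0,0,0],"dp": [0,0.002,0],"hand": 0},
  {"dr": [0,0,0],"dp": [0,0.004,0],"hand": 0},
  {"dr": [0,0,0],"dp": [0,0.006,0],"hand": 0},
  {"dr": [0,0,0],"dp": [0,0.008,0],"hand": 0},
  {"dr": [0,0,0],"dp": [0,0.008,0],"hand": 0},
])

```text
t: 52.63
position: [589.2, -107.7, 149.7]
tool_rot: [-0.023, 3.14, -0.008]
wrist_force: [-0.2, -11.5, 0.1]
grip_width: 0.0
grasp_force: 4.5
```

```bash
python3 - <<'E'
from jars import *
need(589,-112,148)
st=status.read_state(); im=vision.capture('wrist'); C=cam('wrist',st); cv2.imwrite('pics/w15.png',im)
s=vision.capture('scene'); cv2.imwrite('pics/scene15.png',s); S=cam('scene')
def red(im,reg):
    x0,y0,x1,y1=reg; hsv=cv2.cvtColor(im[y0:y1,x0:x1],cv2.COLOR_BGR2HSV); m=cv2.inRange(hsv,(0,110,40),(8,255,255))|cv2.inRange(hsv,(172,110,40),(180,255,255))
    n,l,st,c=cv2.connectedComponentsWithStats(m); return [(st[i]+[x0,y0,0,0,0]).tolist() for i in range(1,n) if st[i,4]>12]
print('wrist',red(im,(150,100,500,420))); print('scene',red(s,(225,225,300,300)))
for th in(-37,0,23,37):
    a=np.radians(th); P=[[590,-126+r*np.sin(a),118+r*np.cos(a)] for r in(25,92)]; print(th,'w',proj(C,P).round(0).tolist(),'s',proj(S,P).round(0).tolist())
E
```

```text
pos [ 589.2 -107.7  149.7] xdir -179.2 t 52.6 F [ -0.2 -11.5   0.1] grip 0.0 4.5
need dp [ 0.0002 -0.0043  0.0017] dr [-0.3  0.1  0. ]
wrist [[281, 261, 132, 85, 3386]]
scene [[225, 225, 17, 29, 270], [256, 235, 18, 16, 94]]
-37 w [[255.0, 284.0], [120.0, 341.0]] s [[249.0, 245.0], [232.0, 226.0]]
0 w [[283.0, 289.0], [261.0, 376.0]] s [[255.0, 244.0], [252.0, 226.0]]
23 w [[303.0, 288.0], [370.0, 363.0]] s [[259.0, 246.0], [266.0, 231.0]]
37 w [[313.0, 285.0], [418.0, 345.0]] s [[261.0, 247.0], [274.0, 236.0]]
```

>>> arm_command([
  {"dr": [0,0,0],"dp": [0,-0.01,0],"hand": 0},
  {"dr": [0,0,0],"dp": [0,-0.025,-0.01],"hand": 0},
  {"dr": [0,0,0],"dp": [0,-0.03,-0.04],"hand": 0},
  {"dr": [0,0,0],"dp": [0,-0.03,-0.075],"hand": 0},
  {"dr": [0,0,0],"dp": [0.01,-0.03,-0.11],"hand": 0},
])

```text
t: 53.15
position: [579.4, -135.7, 259.9]
tool_rot: [0.023, -3.14, -0.003]
wrist_force: [0.4, -0.7, 0.5]
grip_width: -0.0
grasp_force: 0.0
```

>>> arm_command([
  {"dr": [0,0,0],"dp": [0.03,0.02,0],"hand": 0},
  {"dr": [0,0,0],"dp": [0.06,0.04,0],"hand": 0},
  {"dr": [0,0,0],"dp": [0.09,0.06,0],"hand": 0},
  {"dr": [0,0,0],"dp": [0.115,0.08,0],"hand": 0},
  {"dr": [0,0,0],"dp": [0.13,0.09,0],"hand": 0},
])

```text
t: 53.57
position: [445.9, -45.6, 259.7]
tool_rot: [-0.024, 3.141, 0.002]
wrist_force: [0.9, 0.4, 0.1]
grip_width: 0.1
grasp_force: 0.0
```

>>> arm_command([
  {"dr": [0,0,0],"dp": [0.01,0,0],"hand": 0},
  {"dr": [0,0,0],"dp": [0.015,0,0],"hand": 0},
  {"dr": [0,0,0],"dp": [0.015,0,0],"hand": 0},
  {"dr": [0,0,0],"dp": [0.015,0,0],"hand": 0},
  {"dr": [0,0,0],"dp": [0.015,0,0],"hand": 0},
])

```text
t: 53.98
position: [433.6, -47.8, 259.3]
tool_rot: [-0.022, 3.141, 0.0]
wrist_force: [0.1, -0.8, -0.5]
grip_width: -0.1
grasp_force: 0.0
```

```bash
python3 - <<'E'
from jars import *
need(440,-50,250)
t=vision.capture('top'); s=vision.capture('scene'); cv2.imwrite('pics/top16.png',t); cv2.imwrite('pics/scene16.png',s); T=cam('top');S=cam('scene')
J=[[655,1.5,170],[655,97,170]]; print('top exp',proj(T,J).round(0).tolist(),'scene exp',proj(S,J).round(0).tolist())
b=cv2.inRange(cv2.cvtColor(t,cv2.COLOR_BGR2HSV),(100,120,50),(128,255,255))
for u in (285,300,345): 
    r=np.flatnonzero(b[150:240,u])+150; print('bar face',u,onz(T,[[u,r.min()-.5]],117).round(1).tolist() if len(r) else None)
for nm,im,C in(('top',t,T),('scene',s,S)):
    for P in J:
        u,v=proj(C,[P])[0].astype(int); g=cv2.GaussianBlur(cv2.cvtColor(im,cv2.COLOR_BGR2GRAY),(3,3),0)[v-22:v+22,u-22:u+22]; g=cv2.resize(g,None,fx=4,fy=4,interpolation=cv2.INTER_CUBIC)
        c=cv2.HoughCircles(g,cv2.HOUGH_GRADIENT,1,80,param1=80,param2=12,minRadius=36,maxRadius=54)
        if c is not None: k=c[0][0]; print(nm,P,onz(C,[[k[0]/4+u-22-.4,k[1]/4+v-22-.4]],170).round(0).tolist(),'r px',k[2]/4)
        print(nm,'brightness at cap',im[v-2:v+3,u-2:u+3].mean((0,1)).round(0))
# bystanders: image change outside the work area
for nm,a,b2 in(('scene',cv2.imread('pics/scene0.png'),s),):
    for lab,x,y in(('flask',412,350),('bottle',485,240),('media',517,300),('bigd',175,283),('swab',207,184),('beaker',254,190)): print(lab,round(float(cv2.absdiff(a,b2)[y-12:y+12,x-12:x+12].mean()),1))
E
```

```text
pos [433.6 -47.8 259.3] xdir -179.2 t 54.0 F [ 0.1 -0.8 -0.5] grip -0.1 0.0
need dp [-0.0064 -0.0023  0.0093] dr [0. 0. 0.]
top exp [[338.0, 185.0], [299.0, 184.0]] scene exp [[294.0, 268.0], [333.0, 277.0]]
bar face 285 [[625.8, 134.6, 117.0]]
bar face 300 [[621.3, 95.8, 117.0]]
bar face 345 [[626.3, -20.8, 117.0]]
top [655, 1.5, 170] [[661.0, 3.0, 170.0]] r px 11.7
top brightness at cap [226. 223. 221.]
top [655, 97, 170] [[656.0, 98.0, 170.0]] r px 10.55
top brightness at cap [226. 223. 221.]
scene [655, 1.5, 170] [[649.0, 0.0, 170.0]] r px 13.35
scene brightness at cap [204. 212. 213.]
scene [655, 97, 170] [[654.0, 99.0, 170.0]] r px 11.425
scene brightness at cap [205. 213. 214.]
flask 3.8
bottle 5.4
media 3.7
bigd 5.1
swab 4.4
beaker 3.9
```

```bash
python3 - <<'E'
from h import *
from rig import job_done
s=cv2.imread('pics/scene16.png')[225:300,245:300]; h=cv2.cvtColor(s,cv2.COLOR_BGR2HSV); m=cv2.inRange(h,(0,110,40),(8,255,255))|cv2.inRange(h,(172,110,40),(180,255,255))
p=np.argwhere(m)[:,::-1]+[245,225]; print(p.min(0),p.max(0))
if p.max(0)[0]>=271: print(job_done())
E
```

```text
[256 234] [274 250]
the job is handed in; nothing more can be done
None
```

The job is handed in, with no verdict returned. The dish stack and syringe are in the red tray. The two jars on the bench stand upright, and the bar is slid up so both are held against the fence. The cam is locked, and the run took about 54 s of the 210 s.

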